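# Fetch the oil cruet from the tilt-out bin

## Robot

A 6-joint arm with a two-finger parallel gripper is mounted at the origin on the work surface. World frame = base frame: x ahead of the robot, y to its left, z up, the work surface at z = 0. Lengths are in m, angles in rad, forces in N, time in s.
With the tool pointing down it reaches from about 0.35 to 0.85 m from the base axis. Payload 8.1 kg.
Tool frame: the origin (TCP) lies on the centre line of the jaws, within the pads' length; the fingertips stand robot.finger_overhang ahead of it and the grasp point (between the pads) lies 5 mm behind it (robot.finger_overhang is the distance from the TCP to the fingertips, in m); z points along the fingers, y is the direction in which the jaws open and shut (so a half turn about z gives the same grasp; the last joint's range is limited). The gripper opens to 93 mm and grips with 3 to 60 N. Pads are 15 mm wide; open, the fingers measure 128 mm over their backs; the gripper's body (75 mm by 188 mm) begins 65 mm behind the grasp point.
Start: joints at [-1.434, 0.13, 1.488, -0, 1.523, -0.085], TCP at [0.132, -0.585, 0.233] pointing down, gripper open.
Joint ranges: [-2.96, 2.96], [-0.89, 2.26], [0.02, 2.5], [-1.34, 4.48], [0, 2.73], [-2.66, 2.66]. Speed limits (rad/s): [2.39, 2.39, 2.79, 3.14, 3.14, 3.14].

## Interface

Orientations are given as a rotation vector (axis times angle).
In Python, from plant import robot gives the robot as it stands. The module is installed in compiled form; this text tells all that it offers.
- The arm moves only by the tool carry_out, never from a script. Its argument "commands" is a list that holds one entry, the list of rows, each a list of 4 numbers: the shift along the tool's x, y, z in cm, then the turn about the tool's z in degrees. In form: [[[tx, ty, tz, roll], ...]]. A call has 1 to 20 rows; each row shifts and turns the commanded pose from where the row before left it, along the tool's axes as they then stand; what a row does not reach is not made up. A row lasts 1/12 s, in which the tool goes at most 41.7 mm and 7.16 degrees, less where a joint would pass 70% of its speed; a pose out of reach is approached as far as the arm can. A call is refused whole if a number of a shift passes 4.17 or a number of a turn 7.16, either way. A call with a gripper value outside its range is refused whole. "claw" is the finger opening in cm, from 0 to 9.3, set as the call begins (left out, the last holds). The fingers move at their own pace and stop on an object; "grip_force" is the grip in N (left out, the last holds). Time passes only in rows, so rows that do not move let the fingers close. It gives the time, the measured TCP pose, the force and the opening at its end, in the units of the state.
- robot.read_state(): the state, without advancing time (a new reading comes with each control period).
- robot.read_camera(name): name is "scene" or "top" or "wrist"; returns the picture (400x640x3 uint8, red, green, blue); there is no depth.
- robot.camera_params(name): a dict with "mtx" (3x3 intrinsics, pixels), "R" (3x3) and "t" (3): a world point X has camera coordinates R X + t. Camera axes: x right, y down, z forward; pixel columns grow to the right and rows downward; lengths in m; the calibration is good to about 2 mm. The wrist camera is an equidistant fisheye: a pixel r from the principal point sees the ray r / f radians off the axis. A picture is of the moment at which its call begins: read the wrist's pose just before it. camera_params takes no time and is no camera call; for the wrist camera it gives the pose at the moment of the call.
- robot.close_job(): hands the job in, once; it reports no verdict.
The state is a dict: "t": time; "q": joint angles; "dq": joint speeds; "joint_torque": joint torques, N m; "tool_pos": TCP position; "orientation": TCP orientation; "force": force on the tool from outside, world axes, zero at the start; "wrist_torque": the same for the moment, N m; "opening": finger opening in m.
Only numpy, scipy, OpenCV 4.12 (cv2) and the standard library are available. Lean on these libraries where they do the work, as an engineer would, in place of code of your own. Each camera call takes 0.05 s, during which the arm holds its last target.

## Task

Tilt open the bin of the frosted stocker that holds the green glass oil cruet, as far as it goes, take the cruet out and set it down gently, standing upright on the middle of the yellow plate. Then push the bin shut until its catch clicks home. Leave the other bin closed, and do not disturb the soy bottle, the mug or the measuring spoons.

Things in the scene. Friction and masses are not known exactly. Their poses are not given: they have to be found in the camera images.
- stocker: Frosted plastic stocker, fixed, 125 deep (x) by 330 wide (y) by 225 mm high. Origin: centre of its underside; x to its back, y to its left bin (+y), z up. Over a 60 mm tray tier, two tilt-out bins stand side by side under one fixed flat top board: upper face 225, lower 222 mm above the shelf, front edge at x = -56.5 mm. Shut, the board covers both bins: nothing lifts straight out
- bin_left (a joint): Tilt of the left (+y) bin, rad: 0 shut, grows as its top tips forward to -x; stop at 0.66. A stiff hinge (1 to 3 N at the lip) keeps it where it is left. Shut, a spring roller catch holds it: about 6 to 9 N at the lip frees it in the first 0.1 rad; in closing, the last 0.1 rad must be pressed past the roller with as much. Below 0.03 it has clicked home
- bin_right (a joint): Tilt of the right (-y) bin, rad; same kind as the left
- left_hinge (a point): Middle of the left bin's pivot line, along the stocker's y: at the lower edge of its front panel, on the panel's inner face. Fixed in the stocker at x = -57.5, y = +80.5, z = 62 mm
- right_hinge (a point): The same for the right bin, at x = -57.5, y = -80.5, z = 62 mm in the stocker
- left_lip (a point): Middle of the top edge of the left bin's front panel, on its inner face, 182 mm from the pivot line; moves with the bin. Panel 157 mm wide, 4 mm thick, with a rolled lip of 8 mm along the top (7 mm in front of this point, 1 mm behind). Shut, it stands upright and the lip rises 19 mm above the top board just behind it: a fingertip let down onto the board behind the lip hooks it
- left_in (a point): Left bin, front end of its floor: middle of the line where the floor's upper face meets the inner face of the panel; moves with the bin. Inside the bin is 142 mm wide and 102 mm deep; side walls and back wall 75 mm high
- right_lip (a point): The same as left_lip for the right bin
- right_in (a point): The same as left_in for the right bin
- cruet_mid (a point): Centre of the cruet, 69 mm above its base; z along its axis, base to lid. Green glass, 0.17 to 0.34 kg, 138 mm high: round body of 54 mm diameter up to 70 mm, shoulder to 92, round neck of 26 mm diameter from 92 to 126, steel lid of the same diameter and a small knob above. It stands loose in one of the bins near the front panel, and leans onto the panel as the bin tips
- cruet: The same cruet; origin at the centre of its base
- plate: Round yellow melamine plate, 156 mm in diameter, 16 mm high, its flat inner floor (about 90 mm in diameter) 5 mm above its underside. Origin: centre of its underside, on the shelf; loose
- soy_mid (a point): Centre of the soy bottle in the other bin: dark brown, red cap, 52 mm in diameter, 112 mm high; leave alone
- mug: Blue mug, 76 mm in diameter, 85 mm high, on the shelf; origin: centre of its underside; leave alone
- spoons: Flat ring of three nested steel measuring spoons lying on the shelf in front of the stocker, about 150 by 42 by 17 mm, lying along its own x; leave alone
Mind the look-alikes: they are no part of the job. Of the things that look like the plate, take the one that is nearest to the robot's base at the start.

How it is judged:
By the outcome, as a careful person would: the job done as asked, in the order asked, and still so for the second after the job is handed in, with the robot touching nothing.
It also fails if it takes over 72 s, if anything falls off the work surface, if the arm or the gripper's body presses on something with over 40 N, if the wrist force passes 120 N, or if a joint passes its speed limit or range.

## Working session

There is one attempt and no reset: what is moved stays moved. The work goes in short steps, Python scripts to look and compute and a tool call to move; the robot and the scene stay as the last step left them, time stands still between calls to the robot, and variables do not carry over. Pictures are saved under pics/ and viewed, and the job is handed in when it is done.

Besides the shell and the picture viewer there is one more tool, called after "Call:" in YAML: its name, and indented under it one key for each argument. carry_out: Moves the arm, as the interface text tells. Its arguments: {"type":"object","properties":{"commands":{"type":"array","items":{"type":"array","items":{"type":"array","items":{"type":"number"}}}},"claw":{"type":"number"},"grip_force":{"type":"number"}},"required":["commands"]}

```bash
mkdir -p pics; python3 - <<'E'
from plant import robot
import cv2,numpy as np
np.set_printoptions(precision=4,suppress=True)
s=robot.read_state()
for k,v in s.items(): print(k,v)
print(robot.finger_overhang)
for n in ["scene","top","wrist"]:
    p=robot.camera_params(n); print(n,p)
    im=robot.read_camera(n); cv2.imwrite(f"pics/{n}0.png",im[:,:,::-1]); np.save(f"pics/{n}0.npy",im)
    np.savez(f"pics/{n}0.npz",**{k:np.array(v) for k,v in p.items()if not isinstance(v,str)})
E
```

```text
t 0.0
q [-1.4344  0.1312  1.4893 -0.      1.523  -0.0854]
dq [ 0.0009 -0.0007 -0.0002  0.0012  0.0004 -0.0011]
joint_torque [  0.0018 -55.9846 -49.1751   0.0769   0.0358  -0.0002]
tool_pos [ 0.1319 -0.5848  0.2316]
orientation [-3.1205 -0.3475  0.0001]
force [-0.8652 -0.3518 -0.1679]
wrist_torque [ 0.0188 -0.0192 -0.038 ]
opening 0.09272627987902882
0.014
scene {'mtx': array([[399.2637,   0.    , 315.48  ],
       [  0.    , 399.2637, 199.0768],
       [  0.    ,   0.    ,   1.    ]]), 'R': array([[ 0.2282,  0.9736,  0.0026],
       [ 0.9177, -0.2142, -0.3346],
       [-0.3252,  0.0788, -0.9424]]), 't': array([-0.2237, -0.3854,  1.7202])}
top {'mtx': array([[416.5261,   0.    , 315.9255],
       [  0.    , 416.5261, 204.16  ],
       [  0.    ,   0.    ,   1.    ]]), 'R': array([[-0.0213, -0.9994,  0.0285],
       [-0.9967,  0.019 , -0.079 ],
       [ 0.0784, -0.0301, -0.9965]]), 't': array([0.0814, 0.5146, 1.2432])}
wrist {'mtx': array([[309.7069,   0.    , 313.9422],
       [  0.    , 309.7069, 198.5052],
       [  0.    ,   0.    ,   1.    ]]), 'R': array([[ 0.2189, -0.9758, -0.0008],
       [-0.9303, -0.2089,  0.3014],
       [-0.2943, -0.0652, -0.9535]]), 't': array([-0.599 , -0.034 ,  0.3916])}
```

View pics/scene0.png

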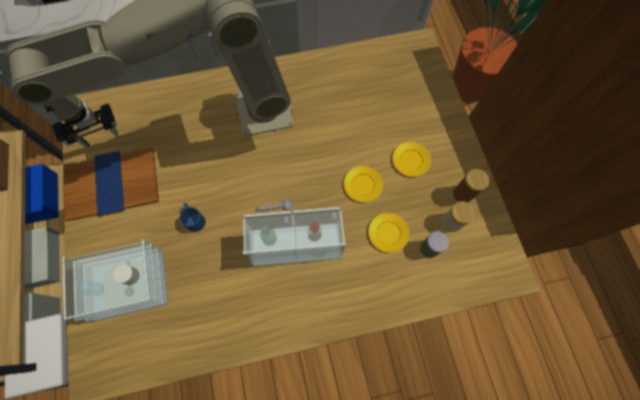

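View pics/top0.png

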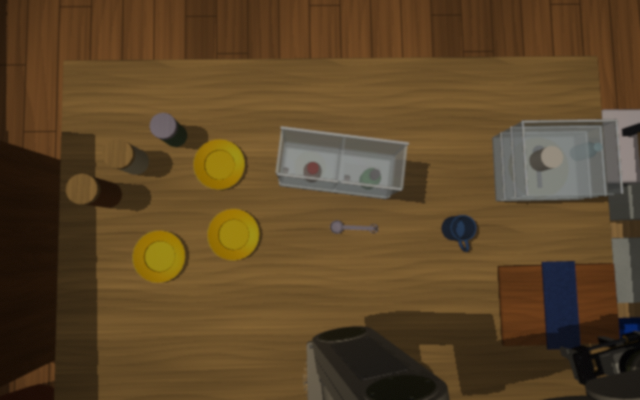

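View pics/wrist0.png

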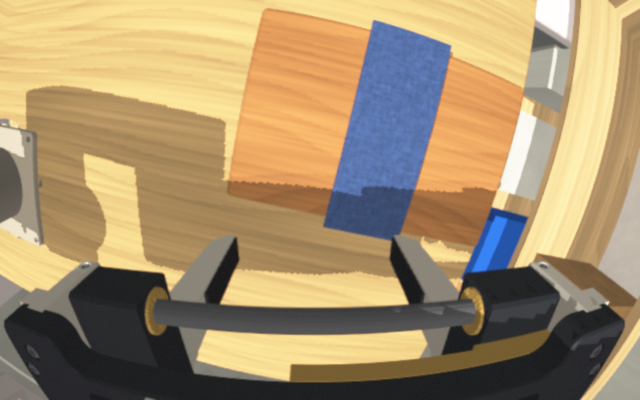

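```bash
python3 - <<'E'
import cv2
t=cv2.imread("pics/top0.png");s=cv2.imread("pics/scene0.png")
cv2.imwrite("pics/tc.png",cv2.resize(t[115:245,265:425],None,fx=4.6,fy=4.6,interpolation=cv2.INTER_CUBIC))
cv2.imwrite("pics/sc.png",cv2.resize(s[190:275,230:355],None,fx=6,fy=6,interpolation=cv2.INTER_CUBIC))
E
```

```text
(no output)
```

View pics/tc.png

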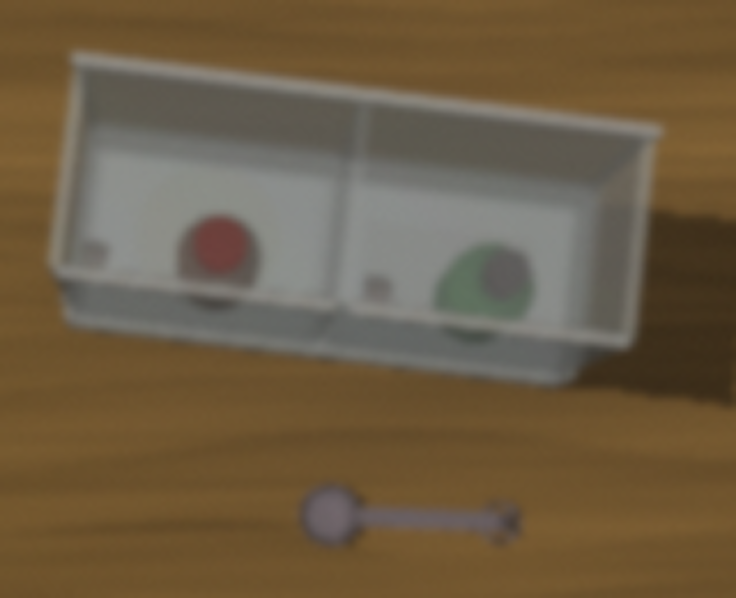

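View pics/sc.png

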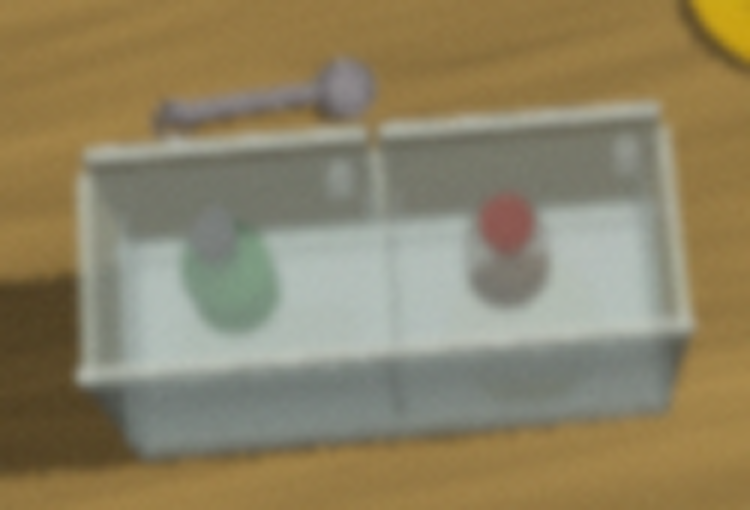

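```bash
cat > h.py <<'E'
import numpy as np,cv2
np.set_printoptions(precision=4,suppress=True)
def L(n): 
    d=np.load(f"pics/{n}.npz"); return d['mtx'],d['R'],d['t']
def ray(P,uv,fish=False):
    K,R,t=P; x=(uv[0]-K[0,2])/K[0,0]; y=(uv[1]-K[1,2])/K[1,1]
    if fish:
        r=np.hypot(x,y); d=np.array([x/r*np.sin(r),y/r*np.sin(r),np.cos(r)]) if r>0 else np.array([0,0,1.])
    else: d=np.array([x,y,1.])
    d=R.T@d; return -R.T@t,d/np.linalg.norm(d)
def plane(P,uv,z,fish=False):
    o,d=ray(P,uv,fish); return o+d*(z-o[2])/d[2]
def tri(rays):
    A=0;b=0
    for o,d in rays:
        M=np.eye(3)-np.outer(d,d);A=A+M;b=b+M@o
    X=np.linalg.solve(A,b); return X,[np.linalg.norm((np.eye(3)-np.outer(d,d))@(X-o)) for o,d in rays]
def proj(P,X,fish=False):
    K,R,t=P;c=R@np.asarray(X)+t
    if fish:
        r=np.hypot(c[0],c[1]);th=np.arctan2(r,c[2]);q=c[:2]/r*th
    else:q=c[:2]/c[2]
    return K[:2,:2]@q+K[:2,2]
E
python3 - <<'E'
from h import *
T=L("top0");S=L("scene0")
tc=lambda a:(265+a[0]/4.6,115+a[1]/4.6); sc=lambda a:(230+a[0]/6,190+a[1]/6)
for n,a,b in [("backR",(660,130),(80,380)),("backL",(75,55),(692,325)),("lipR-",(630,345),(87,157)),("lipR+",(345,309),(365,133)),("lipL-",(335,303),(382,128)),("lipL+",(55,268),(660,108)),("lid cruet",(507,272),(213,232)),("soycap",(222,243),(507,222)),("spoonbowl",(332,514),(345,88)),("spoonend",(507,520),(172,116))]:
    print(n,*tri([ray(T,tc(a)),ray(S,sc(b))]))
# yellow plates, mug
for nm,P in(("top0",T),("scene0",S)):
    im=np.load(f"pics/{nm}.npy"); hsv=cv2.cvtColor(im,cv2.COLOR_RGB2HSV)
    m=cv2.inRange(hsv,(22,200,120),(32,255,255)); m=cv2.morphologyEx(m,cv2.MORPH_CLOSE,np.ones((5,5)))
    n,l,st,c=cv2.connectedComponentsWithStats(m)
    for i in range(1,n):
        if st[i,4]>300:
            cs,_=cv2.findContours((l==i).astype(np.uint8),0,1);e=cv2.fitEllipse(max(cs,key=len))
            print(nm,e,plane(P,e[0],.016),np.hypot(*plane(P,e[0],.016)[:2]))
E
```

```text
backR [ 0.6535 -0.1638  0.2244] [np.float64(0.0014923302126623938), np.float64(0.0014923302126624801)]
backL [0.6999 0.1629 0.2274] [np.float64(0.0012419580572482283), np.float64(0.0012419580572481349)]
lipR- [ 0.5323 -0.1396  0.2295] [np.float64(0.0028952026860564768), np.float64(0.0028952026860564204)]
lipR+ [0.5544 0.0151 0.2293] [np.float64(7.885106552405799e-05), np.float64(7.885106552405335e-05)]
lipL- [0.5568 0.023  0.2399] [np.float64(0.0017249800352807565), np.float64(0.001724980035280785)]
lipL+ [0.5792 0.1754 0.2357] [np.float64(0.0014141800606211053), np.float64(0.0014141800606210474)]
lid cruet [ 0.5794 -0.0809  0.1914] [np.float64(0.0013072779676517022), np.float64(0.0013072779676517826)]
soycap [0.6037 0.0823 0.1634] [np.float64(0.001927534019058577), np.float64(0.001927534019058597)]
spoonbowl [0.4473 0.0093 0.0036] [np.float64(0.002363789598669595), np.float64(0.002363789598669562)]
spoonend [ 0.4413 -0.1057  0.0072] [np.float64(0.0035910169158241243), np.float64(0.003591016915824135)]
top0 ((218.80233764648438, 163.92262268066406), (48.23854064941406, 49.72882843017578), 71.32260131835938) [0.6447 0.3637 0.016 ] 0.7402518728053494
top0 ((232.9554901123047, 234.11793518066406), (49.300987243652344, 50.601261138916016), 63.7640266418457) [0.4308 0.3221 0.016 ] 0.5379552131081969
top0 ((158.5059814453125, 256.02105712890625), (50.137786865234375, 51.453208923339844), 59.78813171386719) [0.3704 0.5429 0.016 ] 0.6572701383114838
scene0 ((411.1022644042969, 159.15927124023438), (32.46455764770508, 36.69292068481445), 100.6456069946289) [0.3751 0.5417 0.016 ] 0.6589063066640584
scene0 ((362.8481140136719, 183.9956817626953), (34.09025573730469, 37.09811019897461), 89.5368881225586) [0.4354 0.3213 0.016 ] 0.5410744726914904
scene0 ((388.343505859375, 232.31103515625), (36.971946716308594, 39.34747314453125), 121.74214935302734) [0.6487 0.3631 0.016 ] 0.743370954084388
```

Candidates before any reach:
- **Green cruet:** top (370,177), scene (268,235). It sits in the stocker's −y bin, which is its right bin. The soy bottle with the red cap is in the left bin at top (312,168).
- **Look-alike stocker:** at top (555,160). It holds a pale bottle, so it isn't the one.
- **Yellow plates:** the three are at top (233,234), 0.54 m from the base, (158,256), 0.66 m, and (219,164), 0.74 m. I choose (233,234) as the nearest.

The close crop confirms the green body with a grey lid in the right bin. The triangulated lip and board heights (0.23–0.24 and 0.225) also fit the text.

Call:
carry_out:
  commands:
    - [[0, 0, -2.6, 4.2], [0, 0, -2.6, 4.2], [0, 0, -2.6, 4.2], [0, 0, -2.6, 4.2], [0, 0, -2.6, 4.0], [0, 0, 0, 0]]
  claw: 0
  grip_force: 20

```text
t: 0.65
tool_pos: [0.1322, -0.5868, 0.3692]
orientation: [3.125, -0.228, 0.003]
force: [0.3, -0.2, 1.2]
opening: 0.0579
```

```bash
cat >> h.py <<'E'
from scipy.spatial.transform import Rotation as Rot
def to(s,target,yaw=None):
    R=Rot.from_rotvec(s['orientation']).as_matrix(); d=np.array(target)-s['tool_pos']
    y=np.degrees(np.arctan2(R[1,0],R[0,0]))
    print("pos",np.array(s['tool_pos']),"yaw",round(y,2),"tool shift cm",(R.T@d*100).round(2),"F",np.array(s['force']).round(2),"t",round(s['t'],2),"op",round(s['opening'],4))
E
python3 - <<'E'
from plant import robot
from h import *
s=robot.read_state(); to(s,[.46,-.055,.36]);print(s['q'])
E
```

```text
pos [ 0.1322 -0.5868  0.3692] yaw -8.33 tool shift cm [ 24.72 -57.37   0.51] F [ 0.28 -0.21  1.16] t 0.65 op 0.0579
[-1.4344  0.1125  1.2615  0.      1.759   0.2819]
```

Call:
carry_out:
  commands:
    - [[1.23, -2.87, 0.03, 0], [1.23, -2.87, 0.03, 0], [1.23, -2.87, 0.03, 0], [1.23, -2.87, 0.03, 0], [1.23, -2.87, 0.03, 0], [1.23, -2.87, 0.03, 0], [1.23, -2.87, 0.03, 0], [1.23, -2.87, 0.03, 0], [1.23, -2.87, 0.03, 0], [1.23, -2.87, 0.03, 0], [1.23, -2.87, 0.03, 0], [1.23, -2.87, 0.03, 0], [1.23, -2.87, 0.03, 0], [1.23, -2.87, 0.03, 0], [1.23, -2.87, 0.03, 0], [1.23, -2.87, 0.03, 0], [1.23, -2.87, 0.03, 0], [1.23, -2.87, 0.03, 0], [1.23, -2.87, 0.03, 0], [1.23, -2.87, 0.03, 0]]

```text
t: 2.32
tool_pos: [0.4567, -0.0501, 0.3561]
orientation: [-3.134, 0.221, 0.001]
force: [0.5, -1.0, 0.7]
opening: 0.0004
```

Call:
carry_out:
  commands:
    - [[0, 0, 0, 0], [0, 0, 0, 0], [0, 0, 0, 0]]

```text
t: 2.57
tool_pos: [0.4561, -0.0518, 0.3562]
orientation: [3.134, -0.22, -0.002]
force: [0.2, 0.1, 0.8]
opening: 0.0009
```

```bash
cat >> h.py <<'E'
def shot(robot,n,tag):
    p=robot.camera_params(n); im=robot.read_camera(n)
    cv2.imwrite(f"pics/{tag}.png",im[:,:,::-1]); np.save(f"pics/{tag}.npy",im)
    np.savez(f"pics/{tag}.npz",**{k:np.array(v) for k,v in p.items() if k in('mtx','R','t')})
E
python3 - <<'E'
from plant import robot
from h import *
s=robot.read_state(); to(s,[.46,-.055,.36]);print(s['q'])
shot(robot,"wrist","w1")
E
```

```text
pos [ 0.4561 -0.0518  0.3562] yaw -8.03 tool shift cm [ 0.43  0.26 -0.38] F [0.17 0.15 0.76] t 2.57 op 0.0009
[-0.2244 -0.27    1.6476 -0.0005  1.7649  1.4865]
```

View pics/w1.png

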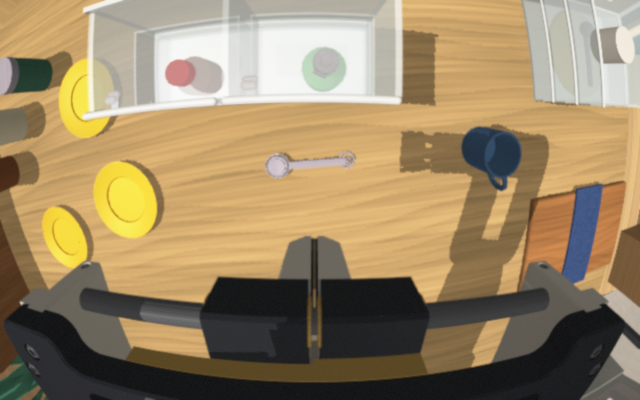

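```bash
python3 - <<'E'
import cv2
t=cv2.imread("pics/w1.png")
cv2.imwrite("pics/w1c.png",cv2.resize(t[0:125,200:420],None,fx=3.6,fy=3.6,interpolation=cv2.INTER_CUBIC))
E
```

```text
(no output)
```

View pics/w1c.png

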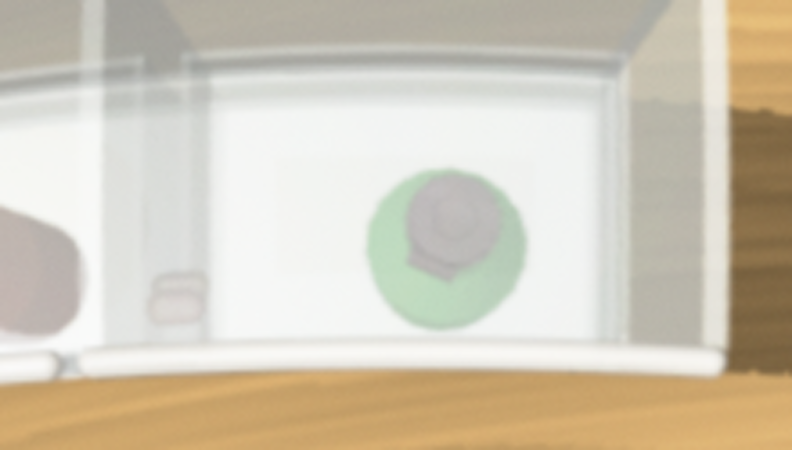

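```bash
python3 - <<'E'
from h import *
W=L("w1");T=L("top0");S=L("scene0")
c=lambda a:(200+a[0]/3.6,a[1]/3.6)
for n,a,z in[("lip R rear",(718,350),.244),("lip R front",(718,372),.24),("lip + rear",(82,348),.244),("lip + front",(82,374),.24),("lip mid rear",(400,344),.244),("mid front",(400,368),.24)]:
    print(n,plane(W,c(a),z,True))
tc=lambda a:(265+a[0]/4.6,115+a[1]/4.6); sc=lambda a:(230+a[0]/6,190+a[1]/6)
lid=tri([ray(W,c((453,222)),True),ray(T,tc((507,272))),ray(S,sc((213,232)))]);print("lid",lid)
ex=np.array([.99,-.141]);ey=np.array([.141,.99]);C=np.array([.6148,.0083])
print((lid[0][:2]-C)@ex,(lid[0][:2]-C)@ey)
for p in [(-.0575,-.0805-.0785),(-.0575,-.0805),(-.0575,-.0805+.0785)]: print(C+p[0]*ex+p[1]*ey)
w=np.load("pics/w1.npy"); # body circle
# plate from wrist
hsv=cv2.cvtColor(w,cv2.COLOR_RGB2HSV);m=cv2.inRange(hsv,(22,190,120),(32,255,255))
m[:,:0]=0
n,l,st,cc=cv2.connectedComponentsWithStats(m)
for i in range(1,n):
    if st[i,4]>300: 
        cs,_=cv2.findContours((l==i).astype(np.uint8),0,1);k=max(cs,key=len)[:,0]
        X=np.array([plane(W,p,.014,True)[:2] for p in k]).astype(np.float32);print(st[i],cv2.minEnclosingCircle(X))
for nm,P in(("top0",T),("scene0",S)):
    im=np.load(f"pics/{nm}.npy"); hsv=cv2.cvtColor(im,cv2.COLOR_RGB2HSV)
    m=cv2.inRange(hsv,(22,200,120),(32,255,255)); m=cv2.morphologyEx(m,cv2.MORPH_CLOSE,np.ones((5,5)))
    n,l,st,q=cv2.connectedComponentsWithStats(m)
    for i in range(1,n):
        if st[i,4]>300:
            cs,_=cv2.findContours((l==i).astype(np.uint8),0,1);k=max(cs,key=len)[:,0]
            X=np.array([plane(P,p,.014)[:2] for p in k]).astype(np.float32);print(nm,st[i],cv2.minEnclosingCircle(X))
E
```

```text
lip R rear [ 0.5372 -0.137   0.244 ]
lip R front [ 0.5318 -0.1375  0.24  ]
lip + rear [0.5594 0.013  0.244 ]
lip + front [0.5533 0.0152 0.24  ]
lip mid rear [ 0.5471 -0.062   0.244 ]
mid front [ 0.5415 -0.0612  0.24  ]
lid (array([ 0.5799, -0.0809,  0.1929]), [np.float64(0.0008900471556798255), np.float64(0.0014832541339722836), np.float64(0.0013575465065003983)])
-0.021935847356173953 -0.09318911448899504
[ 0.5355 -0.141 ]
[ 0.5465 -0.0633]
[0.5576 0.0144]
[ 71 103  36  33 316] ((0.6165656447410583, 0.3626779317855835), 0.05154264345765114)
[ 95 164  60  53 915] ((0.4389980733394623, 0.3212921619415283), 0.07262168079614639)
[ 44 208  43  54 885] ((0.3752528727054596, 0.5404853224754333), 0.07391082495450974)
top0 [ 194  140   51   49 1954] ((0.6454808115959167, 0.36406901478767395), 0.07683175802230835)
top0 [ 208  209   51   51 2030] ((0.4315205216407776, 0.3228006660938263), 0.07674262672662735)
top0 [ 133  231   52   51 2097] ((0.37071406841278076, 0.5437444448471069), 0.07734417170286179)
scene0 [393 143  37  34 984] ((0.37299883365631104, 0.5428709387779236), 0.07681744545698166)
scene0 [ 344  167   38   35 1042] ((0.43260499835014343, 0.3220575451850891), 0.07619629800319672)
scene0 [ 369  213   40   39 1195] ((0.6471285820007324, 0.36362898349761963), 0.07642336934804916)
```

The wrist view shows the right bin's lip from (222,100) to (401,100) and the cruet lid at (326,62). All three views agree to 1–2 mm. Next I place the closed fingertip behind the lip.

```bash
python3 - <<'E'
from plant import robot
from h import *
s=robot.read_state(); to(s,[.5599,-.0652,.30]); to(s,[.5599,-.0652,.2435])
E
```

```text
pos [ 0.456  -0.0522  0.3563] yaw -8.1 tool shift cm [10.47 -0.18  5.63] F [ 0.   -0.44 -0.17] t 2.62 op 0.0003
pos [ 0.456  -0.0522  0.3563] yaw -8.1 tool shift cm [10.47 -0.18 11.28] F [ 0.   -0.44 -0.17] t 2.62 op 0.0003
```

Call:
carry_out:
  commands:
    - [[2.6, -0.04, 1.0, 0], [2.6, -0.04, 1.0, 0], [2.6, -0.05, 1.0, 0], [2.67, -0.05, 1.0, 0], [0, 0, 2, 0], [0, 0, 2, 0], [0, 0, 1.6, 0], [0, 0, 1, 0], [0, 0, 0, 0], [0, 0, 0, 0]]

```text
t: 3.45
tool_pos: [0.5598, -0.0654, 0.2508]
orientation: [3.134, -0.224, -0.001]
force: [-0.5, -0.5, 0.9]
opening: 0.0009
```

```bash
python3 - <<'E'
from plant import robot
from h import *
s=robot.read_state(); to(s,[.5599,-.0652,.2435])
shot(robot,"wrist","w2")
t=cv2.imread("pics/w2.png");cv2.imwrite("pics/w2c.png",t)
E
```

```text
pos [ 0.5598 -0.0654  0.2508] yaw -8.16 tool shift cm [ 0.   -0.02  0.73] F [-0.53 -0.48  0.9 ] t 3.45 op 0.0009
```

View pics/w2.png

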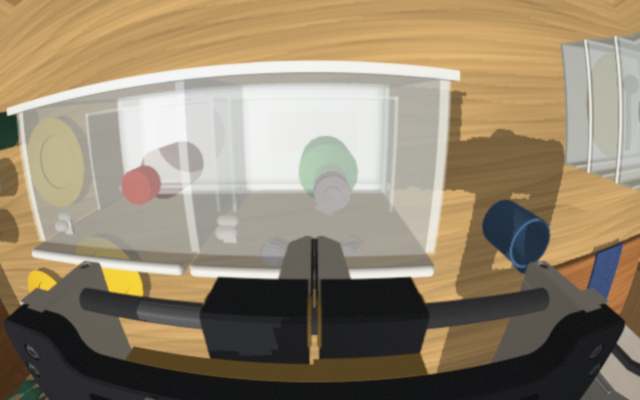

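Call:
carry_out:
  commands:
    - [[0, 0, 0.7, 0], [-0.3, 0, 0, 0], [-0.3, 0, 0, 0], [-0.4, 0, 0, 0], [-0.4, 0, 0.02, 0], [-0.4, 0, 0.03, 0], [-0.48, 0, 0.03, 0], [-0.56, 0, 0.08, 0], [-0.55, 0, 0.08, 0], [-0.55, 0, 0.09, 0], [0, 0, 0, 0]]

```text
t: 4.42
tool_pos: [0.5202, -0.0588, 0.2403]
orientation: [-3.134, 0.221, 0.001]
force: [-0.5, -0.3, 0.4]
opening: 0.0003
```

```bash
python3 - <<'E'
from plant import robot
from h import *
s=robot.read_state(); to(s,[.5599,-.0652,.2435])
shot(robot,"wrist","w3")
E
```

```text
pos [ 0.5202 -0.0588  0.2403] yaw -8.09 tool shift cm [ 4.02  0.08 -0.32] F [-0.55 -0.27  0.43] t 4.42 op 0.0003
```

View pics/w3.png

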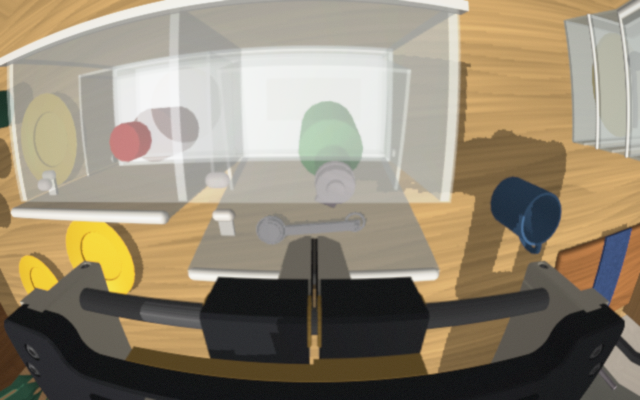

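Call:
carry_out:
  commands:
    - [[-0.54, 0, 0.14, 0], [-0.54, 0, 0.14, 0], [-0.54, 0, 0.14, 0], [-0.53, 0, 0.19, 0], [-0.53, 0, 0.19, 0], [-0.52, 0, 0.2, 0], [-0.5, 0, 0.24, 0], [-0.5, 0, 0.24, 0], [-0.5, 0, 0.25, 0], [-0.48, 0, 0.29, 0], [-0.48, 0, 0.29, 0], [-0.48, 0, 0.29, 0], [-0.4, 0, 0.3, 0], [-0.4, 0, 0.3, 0], [-0.2, 0, 0.15, 0], [0, 0, 0, 0]]

```text
t: 5.8
tool_pos: [0.4534, -0.0495, 0.2093]
orientation: [3.133, -0.222, 0.014]
force: [11.7, -1.7, 5.5]
opening: 0.0005
```

```bash
python3 - <<'E'
from plant import robot
from h import *
s=robot.read_state(); to(s,[.5599,-.0652,.2435])
shot(robot,"wrist","w4")
shot(robot,"scene","s4")
E
```

```text
pos [ 0.4534 -0.0495  0.2093] yaw -8.09 tool shift cm [10.79  0.06 -3.33] F [11.71 -1.69  5.48] t 5.8 op 0.0005
```

View pics/w4.png

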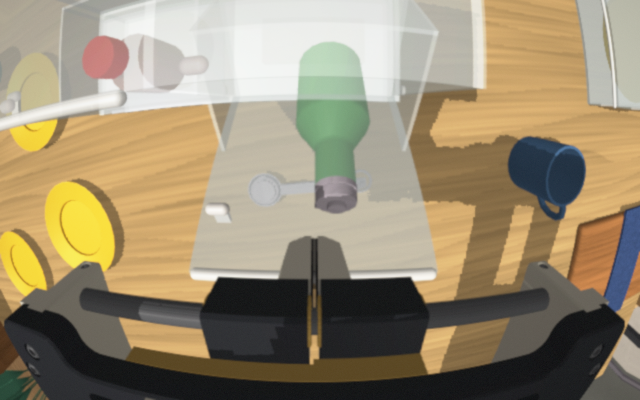

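Force of 13 N: the bin is on its stop (tip at θ≈0.66). I'll release, rise and look again.

Call:
carry_out:
  commands:
    - [[0.4, 0, 0, 0], [0.3, 0, -0.6, 0], [0, 0, -2, 0], [0, 0, -2.5, 0], [0, 0, -2.5, 0], [0, 0, -2.5, 0], [0, 0, 0, 0], [0, 0, 0, 0], [0, 0, 0, 0]]

```text
t: 6.65
tool_pos: [0.457, -0.0499, 0.3068]
orientation: [-3.134, 0.222, 0.003]
force: [0.1, 0.4, -1.4]
opening: 0.0006
```

```bash
python3 - <<'E'
from plant import robot
from h import *
s=robot.read_state(); to(s,[.5599,-.0652,.2435])
shot(robot,"wrist","w5")
shot(robot,"scene","s5")
shot(robot,"top","t5")
t=cv2.imread("pics/s5.png");cv2.imwrite("pics/s5c.png",cv2.resize(t[180:275,230:355],None,fx=6,fy=6,interpolation=cv2.INTER_CUBIC))
t=cv2.imread("pics/t5.png");cv2.imwrite("pics/t5c.png",cv2.resize(t[115:245,265:425],None,fx=4.6,fy=4.6,interpolation=cv2.INTER_CUBIC))
t=cv2.imread("pics/w5.png");cv2.imwrite("pics/w5c.png",cv2.resize(t[0:270,180:460],None,fx=2.2,fy=2.2,interpolation=cv2.INTER_CUBIC))
E
```

```text
pos [ 0.457  -0.0499  0.3068] yaw -8.09 tool shift cm [10.42  0.07  6.31] F [ 0.15  0.43 -1.4 ] t 6.65 op 0.0006
```

View pics/w5c.png

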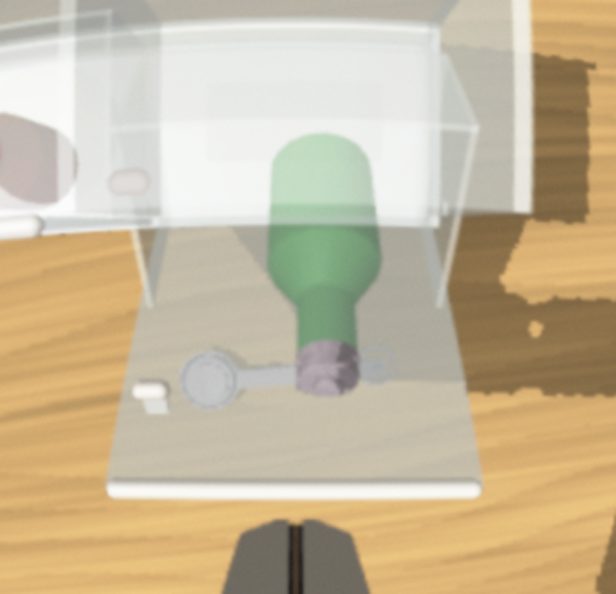

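View pics/s5c.png

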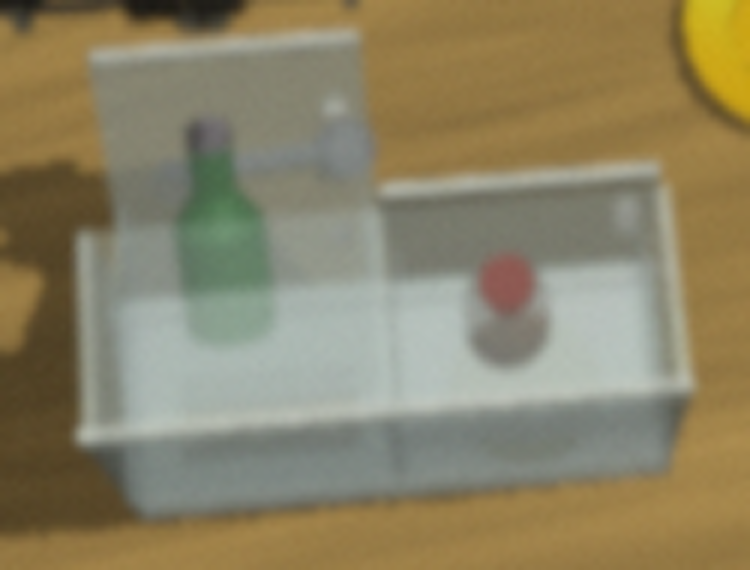

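View pics/t5c.png

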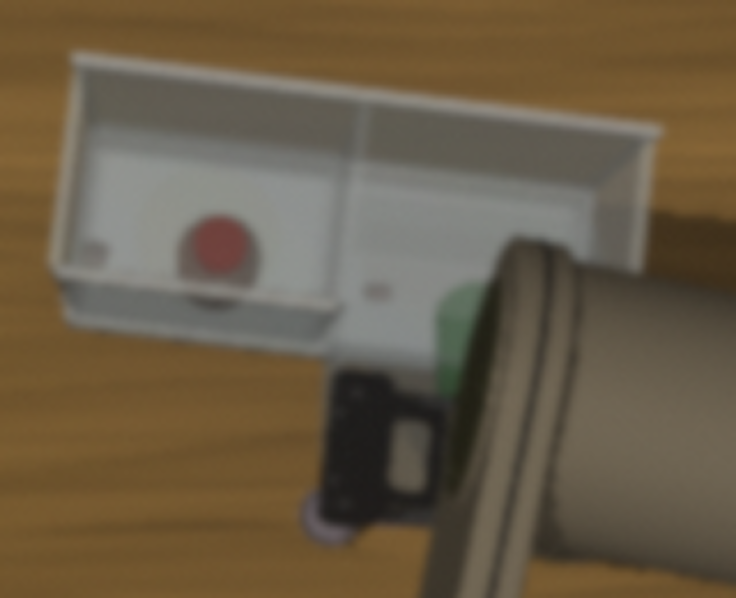

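```bash
python3 - <<'E'
from h import *
W=L("w5");S=L("s5");W4=L("w4")
c=lambda a:(180+a[0]/2.2,a[1]/2.2); sc=lambda a:(230+a[0]/6,180+a[1]/6)
ex=np.array([.99,-.141]);ey=np.array([.141,.99]);C=np.array([.6148,.0083])
def loc(X): return np.array([(X[:2]-C)@ex,(X[:2]-C)@ey,X[2]])
for n,a,b in [("neck/lid",(328,348),(210,152)),("shoulder/neck",(326,300),(211,195)),("lipmid",(295,488),(226,46)),("lip-",(480,490),(92,58)),("lip+",(110,488),(357,38))]:
    X,r=tri([ray(W,c(a),True),ray(S,sc(b))]);print(n,X,r,loc(X))
th=.66
for v in (95,112,130,142):
    x=-57.5+27*np.cos(th)-v*np.sin(th);z=62+27*np.sin(th)+v*np.cos(th)
    P=np.array([*(C+x/1e3*ex-.0932*ey),z/1e3]);q=proj(W,P,True);print(v,x,z,P,(q-[180,0])*2.2)
for v in(182,):
    P=np.array([*(C+(-.0575-.182*np.sin(th))*ex-.0805*ey),.062+.182*np.cos(th)]);print(loc(P),(proj(W,P,True)-[180,0])*2.2)
E
```

```text
neck/lid [ 0.4854 -0.0681  0.1563] [np.float64(0.0006376808983227746), np.float64(0.0006376808983228029)] [-0.1174 -0.0939  0.1563]
shoulder/neck [ 0.5051 -0.0721  0.1376] [np.float64(0.0007833325236793507), np.float64(0.0007833325236793554)] [-0.0973 -0.0951  0.1376]
lipmid [ 0.4261 -0.0453  0.1684] [np.float64(0.0004586384077689988), np.float64(0.00045863840776917084)] [-0.1793 -0.0796  0.1684]
lip- [ 0.4362 -0.1188  0.2204] [np.float64(0.001280564201902632), np.float64(0.0012805642019026793)] [-0.1589 -0.151   0.2204]
lip+ [0.4486 0.0308 0.1959] [np.float64(0.0013865458127760649), np.float64(0.0013865458127762219)] [-0.1677 -0.0011  0.1959]
95 -94.41631068704736 153.6034169955324 [ 0.5082 -0.0707  0.1536] [325.1539 297.0132]
112 -104.83929717059573 167.0332849309876 [ 0.4979 -0.0692  0.167 ] [326.3699 324.2313]
130 -115.87540050611753 181.25314509794018 [ 0.4869 -0.0676  0.1813] [327.72   355.5308]
142 -123.23280272979875 190.73305187590856 [ 0.4797 -0.0666  0.1907] [328.6539 377.9132]
[-0.1691 -0.0805  0.2058] [297.1993 498.1379]
```

```bash
python3 - <<'E'
from h import *
W=L("w5");S=L("s5");W4=L("w4")
c=lambda a:(180+a[0]/2.2,a[1]/2.2)
ex=np.array([.99,-.141]);ey=np.array([.141,.99]);C=np.array([.6148,.0083])
def loc(X): return np.array([(X[:2]-C)@ex,(X[:2]-C)@ey,X[2]])
t=cv2.imread("pics/w4.png");cv2.imwrite("pics/w4c.png",cv2.resize(t[20:290,180:460],None,fx=2.2,fy=2.2,interpolation=cv2.INTER_CUBIC))
E
```

```text
(no output)
```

View pics/w4c.png

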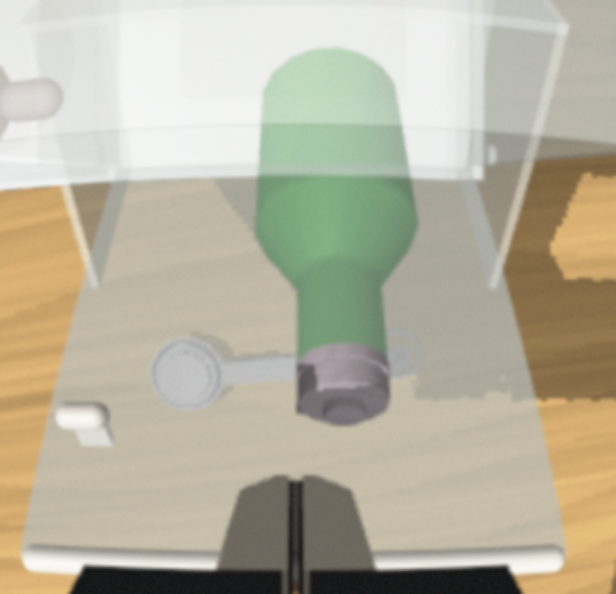

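```bash
python3 - <<'E'
from h import *
W=L("w5");S=L("s5");W4=L("w4")
c=lambda a:(180+a[0]/2.2,a[1]/2.2);c4=lambda a:(180+a[0]/2.2,20+a[1]/2.2);sc=lambda a:(230+a[0]/6,180+a[1]/6)
ex=np.array([.99,-.141]);ey=np.array([.141,.99]);C=np.array([.6148,.0083])
def loc(X): return np.array([(X[:2]-C)@ex,(X[:2]-C)@ey,X[2]])
for n,a,b,s in [("neck/lid",(328,352),(343,358),(210,152)),("knob",(328,380),(345,410),(208,122)),("lip-",(480,488),(562,555),(92,56)),("lip+",(110,488),(25,555),(357,36))]:
    X,r=tri([ray(W,c(a),True),ray(W4,c4(b),True)]);print(n,loc(X),np.round(r,4), loc(tri([ray(W,c(a),True),ray(W4,c4(b),True),ray(S,sc(s))])[0]))
E
```

```text
neck/lid [-0.117  -0.0939  0.1673] [0.0001 0.0001] [-0.1217 -0.095   0.1452]
knob [-0.1217 -0.0922  0.2015] [0.0002 0.0002] [-0.1256 -0.0923  0.1869]
lip- [-0.1685 -0.1579  0.1976] [0.0002 0.0002] [-0.1643 -0.1542  0.206 ]
lip+ [-0.167  -0.0019  0.2002] [0.0006 0.0006] [-0.1673 -0.0012  0.1986]
```

The two wrist places and the model agree. The cruet axis is at local y ≈ −93 mm and it leans at 0.66 rad, with the neck centre at about local x −109 mm, z 0.173. I open the claw and go down over the neck.

```bash
python3 - <<'E'
from plant import robot
from h import *
s=robot.read_state(); to(s,[.4937,-.0689,.1676])
E
```

```text
pos [ 0.4567 -0.0498  0.3061] yaw -8.09 tool shift cm [ 3.97  1.37 13.84] F [ 0.11 -0.29  0.79] t 6.8 op 0.0003
```

Call:
carry_out:
  commands:
    - [[1.3, 0.45, 0, 0], [1.3, 0.45, 0, 0], [1.37, 0.47, 0, 0], [0, 0, 2, 0], [0, 0, 2.5, 0], [0, 0, 2.5, 0], [0, 0, 2, 0], [0, 0, 2, 0], [0, 0, 0, 0], [0, 0, 0, 0]]
  claw: 6

```text
t: 7.63
tool_pos: [0.4934, -0.0688, 0.1961]
orientation: [-3.133, 0.222, 0.007]
force: [-0.3, -0.2, 0.0]
opening: 0.0586
```

```bash
python3 - <<'E'
from plant import robot
from h import *
s=robot.read_state(); to(s,[.4937,-.0689,.1676])
shot(robot,"wrist","w6")
shot(robot,"scene","s6")
t=cv2.imread("pics/s6.png");cv2.imwrite("pics/s6c.png",cv2.resize(t[160:275,230:355],None,fx=5,fy=5,interpolation=cv2.INTER_CUBIC))
E
```

```text
pos [ 0.4934 -0.0688  0.1961] yaw -8.09 tool shift cm [0.04 0.01 2.85] F [-0.27 -0.16  0.01] t 7.63 op 0.0586
```

View pics/w6.png

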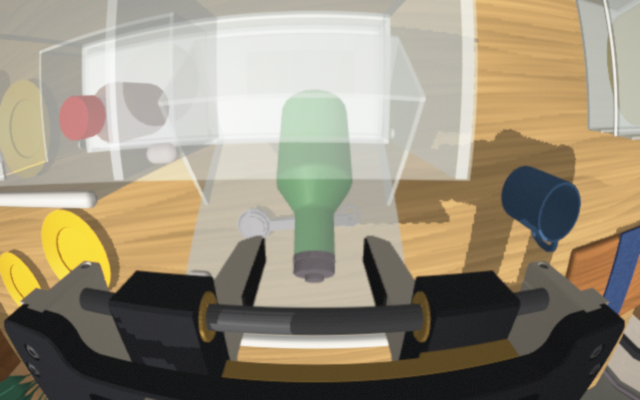

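Call:
carry_out:
  commands:
    - [[0, 0, 1.4, 0], [0, 0, 1.4, 0], [0, 0, 0, 0], [0, 0, 0, 0], [0, 0, 0, 0]]
  claw: 6

```text
t: 8.15
tool_pos: [0.4957, -0.0693, 0.1715]
orientation: [3.133, -0.222, 0.003]
force: [0.6, -0.2, 0.3]
opening: 0.0597
```

Call:
carry_out:
  commands:
    - [[0, 0, 0, 0], [0, 0, 0, 0], [0, 0, 0, 0], [0, 0, 0, 0], [0, 0, 0, 0], [0, 0, 0, 0], [0, 0, 0, 0], [0, 0, 0, 0]]
  claw: 0
  grip_force: 15

```text
t: 8.82
tool_pos: [0.4949, -0.0691, 0.1699]
orientation: [-3.134, 0.222, -0.0]
force: [0.0, 0.2, 0.6]
opening: 0.0256
```

```bash
python3 - <<'E'
from plant import robot
from h import *
s=robot.read_state(); to(s,[.4937,-.0689,.1676])
shot(robot,"wrist","w7")
E
```

```text
pos [ 0.4949 -0.0691  0.1699] yaw -8.09 tool shift cm [-0.12 -0.01  0.23] F [0.02 0.24 0.61] t 8.82 op 0.0256
```

View pics/w7.png

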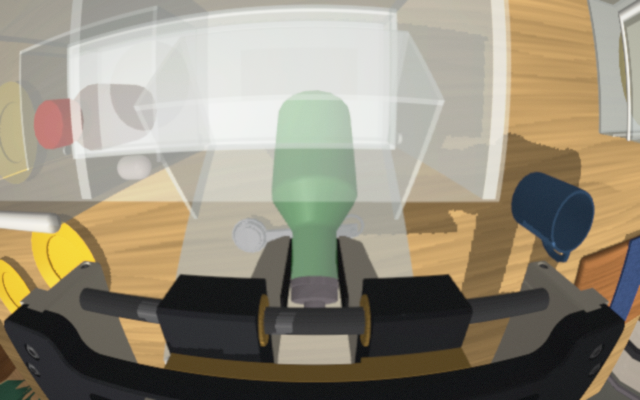

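Call:
carry_out:
  commands:
    - [[0.1, 0, -0.2, 0], [0.1, 0, -0.3, 0], [-0.5, 0, -0.8, 0], [-0.6, 0, -0.85, 0], [-0.6, 0, -0.85, 0], [-0.6, 0, -0.85, 0], [0, 0, 0, 0], [0, 0, 0, 0]]

```text
t: 9.53
tool_pos: [0.4744, -0.0663, 0.2096]
orientation: [3.133, -0.222, 0.004]
force: [-0.0, -0.3, -3.5]
opening: 0.0259
```

```bash
python3 - <<'E'
from plant import robot
from h import *
s=robot.read_state(); to(s,[.4937,-.0689,.1676])
shot(robot,"wrist","w8")
shot(robot,"scene","s8")
t=cv2.imread("pics/s8.png");cv2.imwrite("pics/s8c.png",cv2.resize(t[160:275,230:355],None,fx=5,fy=5,interpolation=cv2.INTER_CUBIC))
E
```

```text
pos [ 0.4744 -0.0663  0.2096] yaw -8.1 tool shift cm [ 1.93 -0.01  4.21] F [-0.04 -0.35 -3.54] t 9.53 op 0.0259
```

View pics/w8.png

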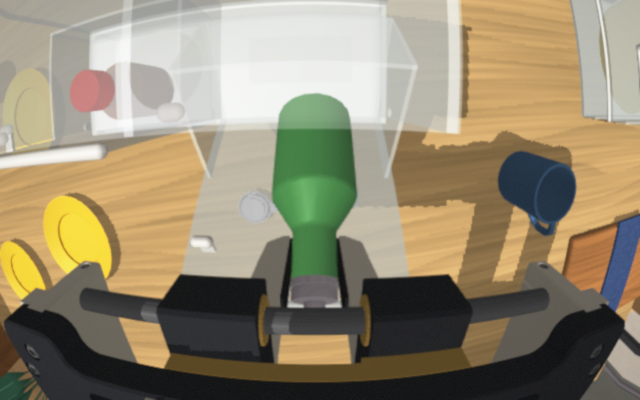

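View pics/s8c.png

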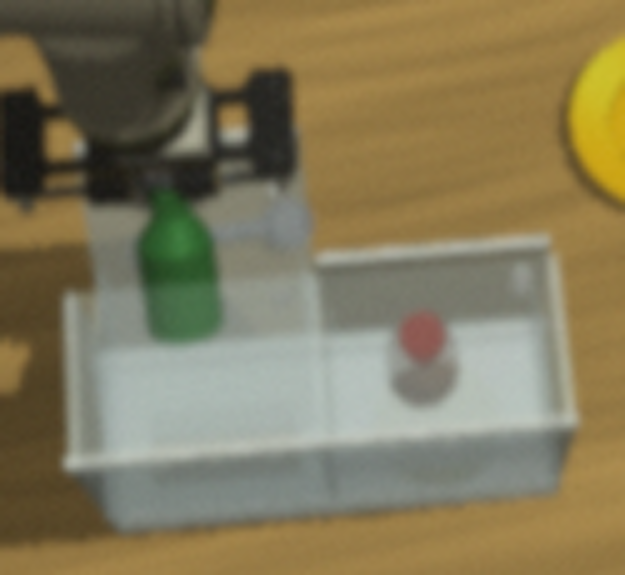

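Call:
carry_out:
  commands:
    - [[-0.8, 0, -1.1, 0], [-0.8, 0, -1.1, 0], [-0.8, 0, -1.1, 0], [-0.8, 0, -1.1, 0], [-0.8, 0, -1.1, 0], [-0.8, 0, -1.1, 0], [-0.8, 0, -1.1, 0], [-0.8, 0, -1.1, 0], [-0.8, 0, -1.1, 0], [-0.8, 0, -1.1, 0], [-0.4, 0, -1.1, 0], [0, 0, -1.5, 0], [0, 0, -1.5, 0], [0, 0, 0, 0], [0, 0, 0, 0]]

```text
t: 10.88
tool_pos: [0.3915, -0.0545, 0.3596]
orientation: [3.134, -0.222, 0.002]
force: [-0.4, 0.0, -3.7]
opening: 0.026
```

```bash
python3 - <<'E'
from plant import robot
from h import *
s=robot.read_state(); to(s,[.37,.30,.35])
shot(robot,"wrist","w9")
shot(robot,"scene","s9")
t=cv2.imread("pics/s9.png");cv2.imwrite("pics/s9c.png",cv2.resize(t[130:275,230:405],None,fx=4,fy=4,interpolation=cv2.INTER_CUBIC))
E
```

```text
pos [ 0.3915 -0.0545  0.3596] yaw -8.09 tool shift cm [ -7.12 -34.79   0.95] F [-0.35  0.01 -3.67] t 10.88 op 0.026
```

View pics/w9.png

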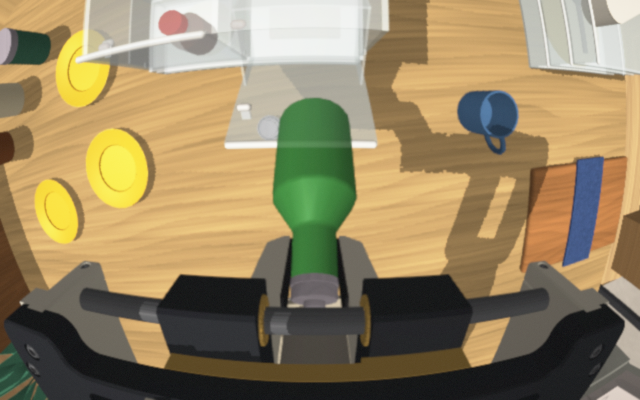

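View pics/s9c.png

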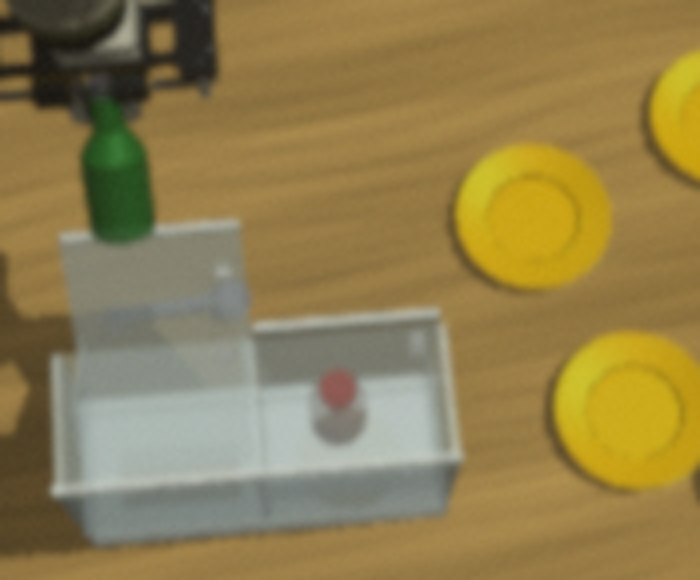

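The cruet is out, still leaning 38° in the grip. I carry it over to the plate.

```bash
python3 - <<'E'
from plant import robot
from h import *
s=robot.read_state(); to(s,[.432,.322,.22])
E
```

```text
pos [ 0.3908 -0.0543  0.3581] yaw -8.09 tool shift cm [ -1.2  -37.83  13.82] F [-0.17  0.13 -3.42] t 10.98 op 0.0261
```

Call:
carry_out:
  commands:
    - [[-0.06, -0.8, 0, 0], [-0.06, -1.4, 0, 0], [-0.06, -2, 0, 0], [-0.06, -2.2, 0, 0], [-0.06, -2.2, 0.5, 0], [-0.06, -2.2, 0.8, 0], [-0.06, -2.2, 0.8, 0], [-0.06, -2.2, 0.8, 0], [-0.06, -2.2, 0.8, 0], [-0.06, -2.2, 0.8, 0], [-0.06, -2.2, 0.8, 0], [-0.06, -2.2, 0.8, 0], [-0.06, -2.2, 0.8, 0], [-0.06, -2.2, 1, 0], [-0.06, -2.2, 1, 0], [-0.06, -2.2, 1, 0], [-0.06, -2.0, 1, 0], [-0.06, -1.6, 1, 0], [-0.06, -1.0, 1, 0], [-0.06, -0.6, 1, 0]]

```text
t: 12.65
tool_pos: [0.4317, 0.3247, 0.2186]
orientation: [3.133, -0.22, -0.002]
force: [0.6, -0.4, -2.1]
opening: 0.0258
```

Call:
carry_out:
  commands:
    - [[0, 0, 0, 0], [0, 0, 0, 0], [0, 0, 0, 0]]

```text
t: 12.9
tool_pos: [0.4327, 0.3229, 0.2207]
orientation: [3.134, -0.222, 0.0]
force: [-0.2, -0.1, -2.5]
opening: 0.0257
```

```bash
python3 - <<'E'
from plant import robot
from h import *
s=robot.read_state(); to(s,[.432,.322,.137])
shot(robot,"wrist","w10")
shot(robot,"scene","s10")
t=cv2.imread("pics/s10.png");cv2.imwrite("pics/s10c.png",cv2.resize(t[130:275,300:475],None,fx=4,fy=4,interpolation=cv2.INTER_CUBIC))
E
```

```text
pos [0.4327 0.3229 0.2207] yaw -8.12 tool shift cm [-0.05  0.1   8.37] F [-0.19 -0.12 -2.5 ] t 12.9 op 0.0257
```

View pics/w10.png

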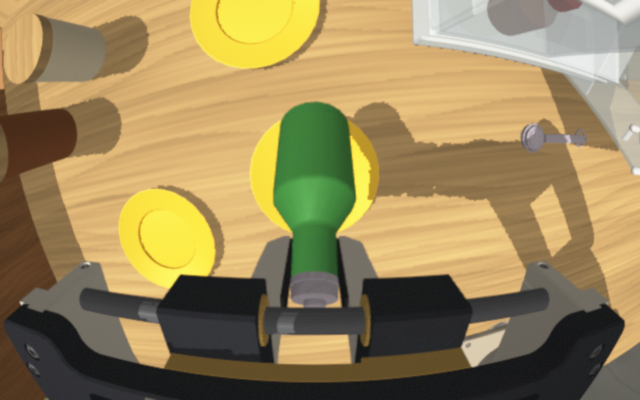

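View pics/s10c.png

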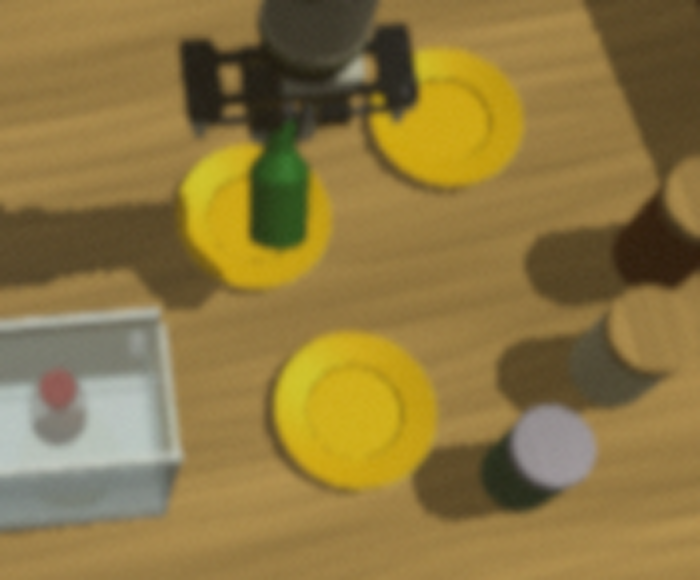

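Call:
carry_out:
  commands:
    - [[0, 0, 1, 0], [0, 0, 1.5, 0], [0, 0, 1.5, 0], [0, 0, 1.5, 0], [0, 0, 1.5, 0], [0, 0, 1.0, 0], [0, 0, 0, 0], [0, 0, 0, 0], [0, 0, 0, 0]]

```text
t: 13.75
tool_pos: [0.4331, 0.3237, 0.1413]
orientation: [-3.133, 0.222, -0.002]
force: [-0.1, 0.6, -2.1]
opening: 0.0258
```

Call:
carry_out:
  commands:
    - [[0, 0, 0, 0], [0, 0, 0, 0], [0, 0, 0, 0], [0, 0, 0, 0]]
  grip_force: 9

```text
t: 14.08
tool_pos: [0.4327, 0.3237, 0.1408]
orientation: [-3.133, 0.222, -0.001]
force: [-0.2, 0.3, -2.5]
opening: 0.0257
```

```bash
python3 - <<'E'
from plant import robot
from h import *
s=robot.read_state(); to(s,[.432,.322,.137])
shot(robot,"wrist","w11")
E
```

```text
pos [0.4327 0.3237 0.1408] yaw -8.09 tool shift cm [-0.05  0.18  0.38] F [-0.25  0.33 -2.53] t 14.08 op 0.0257
```

View pics/w11.png

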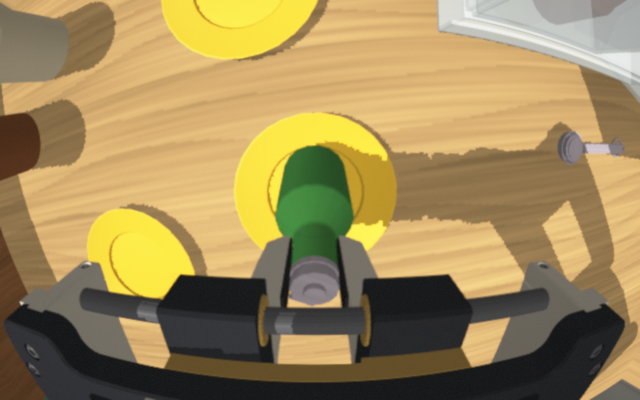

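Call:
carry_out:
  commands:
    - [[0, 0, 0, 0], [0, 0, 0, 0], [0, 0, 0, 0], [0, 0, 0, 0], [0, 0, 0, 0]]
  grip_force: 6

```text
t: 14.55
tool_pos: [0.4325, 0.3235, 0.1403]
orientation: [3.134, -0.222, -0.0]
force: [0.8, 0.6, -2.5]
opening: 0.0262
```

```bash
cat > pl.py <<'E'
from h import *
def plate(tag,fish):
    W=L(tag);im=np.load(f"pics/{tag}.npy");hsv=cv2.cvtColor(im,cv2.COLOR_RGB2HSV)
    m=cv2.inRange(hsv,(20,190,90),(32,255,255))
    n,l,st,cc=cv2.connectedComponentsWithStats(m)
    for i in range(1,n):
        if st[i,4]>300:
            cs,_=cv2.findContours((l==i).astype(np.uint8),0,1);k=cv2.convexHull(max(cs,key=len))[:,0]
            X=np.array([plane(W,p,.014,fish)[:2] for p in k]).astype(np.float32);print(tag,st[i],cv2.minEnclosingCircle(X))
E
python3 - <<'E'
from plant import robot
from pl import *
s=robot.read_state(); to(s,[.432,.322,.137])
shot(robot,"wrist","w12"); shot(robot,"top","t12"); shot(robot,"scene","s12")
plate("w12",1);plate("t12",0);plate("s12",0);plate("w10",1)
E
```

```text
pos [0.4325 0.3235 0.1403] yaw -8.09 tool shift cm [-0.03  0.16  0.33] F [ 0.77  0.61 -2.54] t 14.55 op 0.0262
w12 [ 318  141   77   85 3314] ((0.43706125020980835, 0.28550755977630615), 0.05209355428814888)
w12 [106 232  36  63 317] ((0.37929558753967285, 0.5514152646064758), 0.04289587587118149)
t12 [ 193  139   52   51 2078] ((0.6454793810844421, 0.36438101530075073), 0.07976576685905457)
t12 [221 209  36  15 312] ((0.48056191205978394, 0.3055359423160553), 0.05545859783887863)
t12 [132 240  29  43 620] ((0.35651424527168274, 0.5730715394020081), 0.070355124771595)
s12 [397 142  34  35 918] ((0.3732893168926239, 0.5441450476646423), 0.07787122577428818)
s12 [344 171  39  31 703] ((0.43298211693763733, 0.3223007619380951), 0.07779339700937271)
s12 [ 368  213   41   39 1245] ((0.6469044089317322, 0.36371296644210815), 0.07759696990251541)
w10 [349 122  29  78 699] ((0.44216349720954895, 0.26607102155685425), 0.048912547528743744)
```

View pics/w12.png

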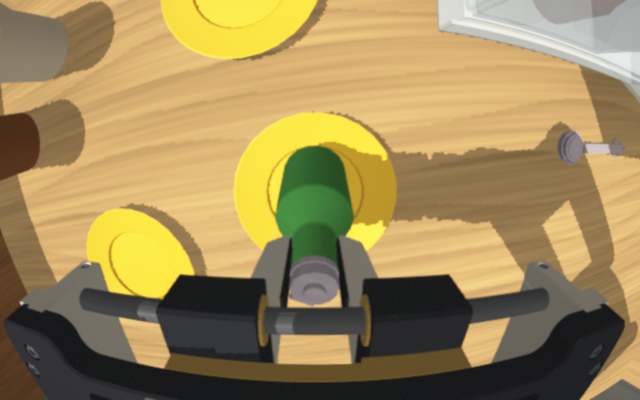

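```bash
python3 - <<'E'
from h import *
W=L("w12"); g=np.array([.4325,.3235,.1453]); ex=np.array([.99,-.141,0]);z=np.array([0,0,1.])
for lg in (105,113):
  for ph in (0,10,15,20,25,30,38):
    p=np.radians(ph); a=-np.sin(p)*ex+np.cos(p)*z; n=np.cos(p)*ex+np.sin(p)*z
    b=g-a*lg/1e3
    print(lg,ph,"far rim",proj(W,b+.027*n,1).round(0),"near rim",proj(W,b-.027*n,1).round(0),"lidtop",proj(W,b+.132*a,1).round(0),"lowest z",min((b-.027*n)[2],(b+.027*n)[2]).round(4))
K,R,t=W;print(-R.T@t)
E
```

```text
105 0 far rim [314. 174.] near rim [314. 233.] lidtop [315. 295.] lowest z 0.0403
105 10 far rim [314. 154.] near rim [314. 212.] lidtop [315. 302.] lowest z 0.0372
105 15 far rim [314. 144.] near rim [314. 202.] lidtop [315. 305.] lowest z 0.0369
105 20 far rim [314. 134.] near rim [314. 192.] lidtop [315. 308.] lowest z 0.0374
105 25 far rim [314. 125.] near rim [314. 181.] lidtop [315. 311.] lowest z 0.0387
105 30 far rim [314. 116.] near rim [314. 171.] lidtop [315. 312.] lowest z 0.0409
105 38 far rim [314. 102.] near rim [314. 155.] lidtop [315. 315.] lowest z 0.0459
113 0 far rim [314. 172.] near rim [314. 230.] lidtop [315. 286.] lowest z 0.0323
113 10 far rim [314. 151.] near rim [314. 208.] lidtop [315. 291.] lowest z 0.0293
113 15 far rim [314. 140.] near rim [314. 197.] lidtop [315. 293.] lowest z 0.0292
113 20 far rim [314. 130.] near rim [314. 186.] lidtop [315. 295.] lowest z 0.0299
113 25 far rim [314. 120.] near rim [314. 176.] lidtop [315. 297.] lowest z 0.0315
113 30 far rim [314. 110.] near rim [314. 165.] lidtop [315. 298.] lowest z 0.0339
113 38 far rim [314.  95.] near rim [314. 148.] lidtop [315. 300.] lowest z 0.0396
[0.5165 0.3121 0.2917]
```

Tilt is now about 12°: the far base rim sits at (315,147) in the wrist view. I set the base's near edge down 27 mm short of the centre, then bring the neck over it to stand it up.

```bash
python3 - <<'E'
from plant import robot
from h import *
s=robot.read_state(); to(s,[.4082,.3257,.120])
E
```

```text
pos [0.4325 0.3235 0.1403] yaw -8.09 tool shift cm [-2.44  0.13  2.03] F [ 0.43  0.53 -3.73] t 14.7 op 0.026
```

Call:
carry_out:
  commands:
    - [[-0.5, 0.03, 0, 0], [-0.7, 0.04, 0, 0], [-0.7, 0.03, 0, 0], [-0.5, 0.03, 0, 0], [0, 0, 0, 0], [0, 0, 0.5, 0], [0, 0, 0.5, 0], [0, 0, 0.5, 0], [0, 0, 0.3, 0], [0, 0, 0, 0], [0, 0, 0, 0]]

```text
t: 15.62
tool_pos: [0.4085, 0.3254, 0.122]
orientation: [3.133, -0.222, -0.001]
force: [0.2, -0.8, -4.0]
opening: 0.026
```

```bash
python3 - <<'E'
from plant import robot
from h import *
s=robot.read_state(); to(s,[.4082,.3257,.120])
shot(robot,"wrist","w13")
E
```

```text
pos [0.4085 0.3254 0.122 ] yaw -8.11 tool shift cm [-0.04 -0.02  0.2 ] F [ 0.21 -0.79 -4.04] t 15.62 op 0.026
```

View pics/w13.png

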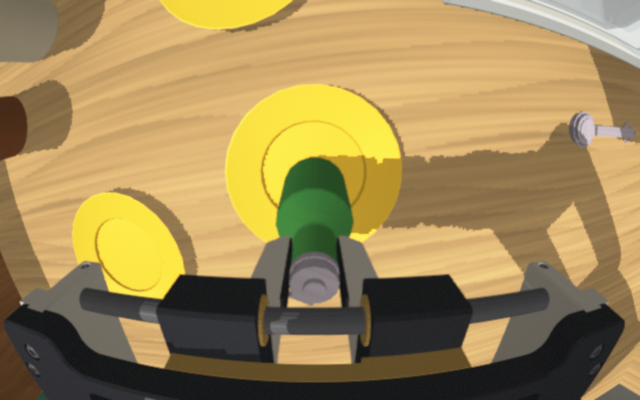

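```bash
python3 - <<'E'
from pl import *
# plate rim visible circle fit: contour points of yellow incl. only outer pts
W=L("w13");im=np.load("pics/w13.npy");hsv=cv2.cvtColor(im,cv2.COLOR_RGB2HSV)
m=cv2.inRange(hsv,(20,150,80),(32,255,255));m[:,:222]=0;m[:75]=0;m[250:]=0;m[:,410:]=0
k=np.argwhere(m>0)[:,::-1]
h=cv2.convexHull(k.astype(np.int32))[:,0]
X=np.array([plane(W,p.astype(float),.015,True)[:2] for p in h if p[1]<225])
from scipy.optimize import least_squares
r=least_squares(lambda q:np.hypot(X[:,0]-q[0],X[:,1]-q[1])-.078,[.43,.32],loss='soft_l1',f_scale=.002);print(r.x,np.round(r.fun*1e3,1))
g=np.array([.4085,.3254,.127]); ex=np.array([.99,-.141,0]);z=np.array([0,0,1.])
for ph in (0,3,5,7,9):
    p=np.radians(ph); a=-np.sin(p)*ex+np.cos(p)*z; n=np.cos(p)*ex+np.sin(p)*z;b=g-a*.113
    print(ph,proj(W,b+.027*n,1).round(0),proj(W,b+.132*a,1).round(0))
E
```

```text
[0.4318 0.3227] [-0.6 -0.9 -0.9 -0.9 -0.8 -0.8 -0.3 -0.3 -0.2 -0.4 -0.3 -0.7 -0.6 -0.4
 -0.4 -0.6 -0.  -0.3 -0.3 -0.3 -0.1 -0.4 -0.  -0.3 -0.2  0.  -0.2 -0.1
  0.1  0.2  0.   0.1  0.2  0.  -0.1  0.2 -0.2 -0.2 -0.1 -0.6]
0 [314. 172.] [315. 286.]
3 [314. 165.] [315. 287.]
5 [314. 161.] [315. 288.]
7 [314. 157.] [315. 289.]
9 [314. 153.] [315. 290.]
```

Call:
carry_out:
  commands:
    - [[0.2, 0, 0, 0], [0.3, 0.02, 0, 0], [0.3, 0, 0, 0], [0.2, 0, 0, 0], [0, 0, 0, 0], [0, 0, 0.2, 0], [0, 0, 0.2, 0], [0, 0, 0.15, 0], [0, 0, 0.15, 0], [0, 0, 0.1, 0], [0, 0, 0, 0], [0, 0, 0, 0]]

```text
t: 16.67
tool_pos: [0.4202, 0.3247, 0.1165]
orientation: [-3.132, 0.221, -0.006]
force: [1.4, -1.3, 7.8]
opening: 0.0261
```

```bash
python3 - <<'E'
from plant import robot
from h import *
s=robot.read_state(); to(s,[.4318,.3225,.113])
shot(robot,"wrist","w14")
t=cv2.imread("pics/w14.png");cv2.imwrite("pics/w14c.png",cv2.resize(t[60:330,200:440],None,fx=2.2,fy=2.2,interpolation=cv2.INTER_CUBIC))
W=L("w14");g=s['tool_pos']+np.array([0,0,.005]); ex=np.array([.99,-.141,0]);z=np.array([0,0,1.])
for ph in (0,3,5,7,9):
    p=np.radians(ph); a=-np.sin(p)*ex+np.cos(p)*z; n=np.cos(p)*ex+np.sin(p)*z;b=g-a*.113
    print(ph,proj(W,b+.027*n,1).round(0),proj(W,b+.132*a,1).round(0))
E
```

```text
pos [0.4202 0.3247 0.1165] yaw -8.09 tool shift cm [1.18 0.06 0.35] F [ 1.39 -1.29  7.78] t 16.67 op 0.0261
0 [315. 172.] [315. 285.]
3 [315. 166.] [315. 287.]
5 [315. 161.] [315. 288.]
7 [315. 157.] [315. 289.]
9 [315. 153.] [315. 290.]
```

View pics/w14c.png

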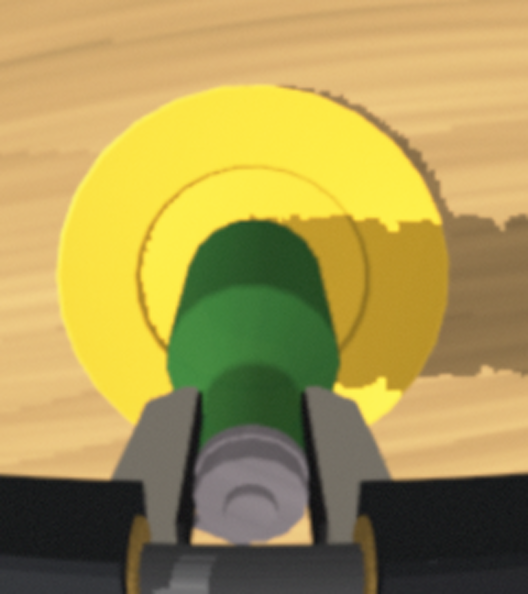

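Call:
carry_out:
  commands:
    - [[0, 0, -0.2, 0], [0.2, 0, 0, 0], [0.2, 0, 0, 0], [0.2, 0.02, 0, 0], [0.2, 0.02, 0, 0], [0.2, 0.02, 0.05, 0], [0.15, 0, 0.05, 0], [0, 0, 0, 0], [0, 0, 0, 0]]

```text
t: 17.47
tool_pos: [0.4298, 0.3217, 0.1152]
orientation: [3.134, -0.222, -0.0]
force: [0.5, -0.0, -1.9]
opening: 0.026
```

```bash
cat > chk.py <<'E'
from plant import robot
from h import *
import sys
tag=sys.argv[1]
s=robot.read_state(); to(s,[.4318,.3225,.113])
shot(robot,"wrist",tag)
t=cv2.imread(f"pics/{tag}.png");cv2.imwrite(f"pics/{tag}c.png",cv2.resize(t[60:330,200:440],None,fx=2.2,fy=2.2,interpolation=cv2.INTER_CUBIC))
W=L(tag);g=s['tool_pos']+np.array([0,0,.005]); ex=np.array([.99,-.141,0]);z=np.array([0,0,1.])
for ph in (-3,0,3,5,7,9):
    p=np.radians(ph); a=-np.sin(p)*ex+np.cos(p)*z; n=np.cos(p)*ex+np.sin(p)*z;b=g-a*.113
    print(ph,((proj(W,b+.027*n,1)-[200,60])*2.2).round(0),((proj(W,b+.132*a,1)-[200,60])*2.2).round(0))
E
python3 chk.py w15
```

```text
pos [0.4298 0.3217 0.1152] yaw -8.1 tool shift cm [ 0.19 -0.11  0.22] F [ 0.52 -0.04 -1.88] t 17.47 op 0.026
-3 [251. 259.] [253. 492.]
0 [251. 245.] [253. 496.]
3 [251. 231.] [253. 500.]
5 [251. 222.] [253. 502.]
7 [251. 213.] [253. 504.]
9 [251. 204.] [253. 506.]
```

View pics/w15c.png

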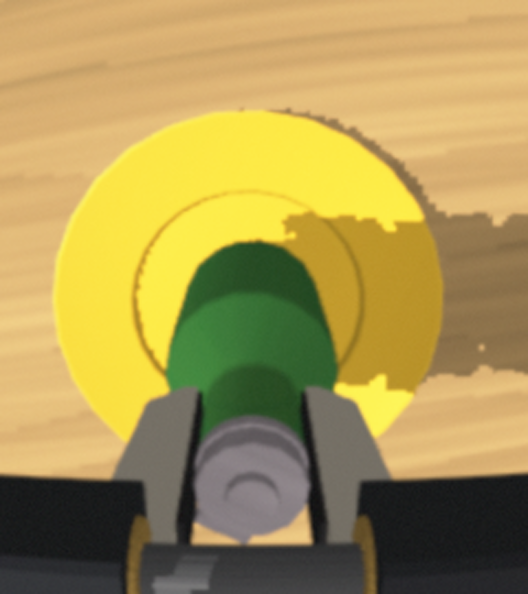

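```bash
cat > pf.py <<'E'
from h import *
from scipy.optimize import least_squares
def pf(tag,box=(222,75,410,250),maxrow=225):
    W=L(tag);im=np.load(f"pics/{tag}.npy");hsv=cv2.cvtColor(im,cv2.COLOR_RGB2HSV)
    m=cv2.inRange(hsv,(20,150,80),(32,255,255));m[:,:box[0]]=0;m[:box[1]]=0;m[box[3]:]=0;m[:,box[2]:]=0
    n,l,st,_=cv2.connectedComponentsWithStats(m);i=1+np.argmax(st[1:,4]);m=(l==i)
    h=cv2.convexHull(np.argwhere(m)[:,::-1].astype(np.int32))[:,0]
    X=np.array([plane(W,p.astype(float),.015,True)[:2] for p in h if p[1]<maxrow])
    r=least_squares(lambda q:np.hypot(X[:,0]-q[0],X[:,1]-q[1])-.078,[.43,.32],loss='soft_l1',f_scale=.002);print(tag,r.x,np.abs(r.fun).max())
E
python3 -c "
from pf import *
pf('w13');pf('w14');pf('w15')"
```

```text
w13 [0.4318 0.3227] 0.0009311474443700202
w14 [0.4317 0.3226] 0.0010791446479055389
w15 [0.4317 0.3228] 0.0008827120876280514
```

Plate unmoved at (0.4317, 0.3228). The cruet is about 2 mm off centre and about 1° from upright. I nudge it over and seat it with a light press.

Call:
carry_out:
  commands:
    - [[0.1, -0.05, 0, 0], [0.1, -0.05, 0, 0], [0, 0, 0.1, 0], [0, 0, 0.1, 0], [0, 0, 0, 0], [0, 0, 0, 0]]

```text
t: 18.02
tool_pos: [0.433, 0.3228, 0.1146]
orientation: [-3.133, 0.222, -0.004]
force: [1.0, -2.2, 5.1]
opening: 0.0261
```

```bash
python3 chk.py w16; python3 -c "
from pf import *
pf('w16')"
```

```text
pos [0.433  0.3228 0.1146] yaw -8.1 tool shift cm [-0.11  0.04  0.16] F [ 1.01 -2.19  5.09] t 18.02 op 0.0261
-3 [252. 260.] [253. 492.]
0 [252. 246.] [253. 496.]
3 [252. 232.] [253. 500.]
5 [252. 223.] [253. 502.]
7 [252. 213.] [253. 504.]
9 [252. 204.] [253. 506.]
w16 [0.4317 0.3227] 0.000845680008926139
```

View pics/w16c.png

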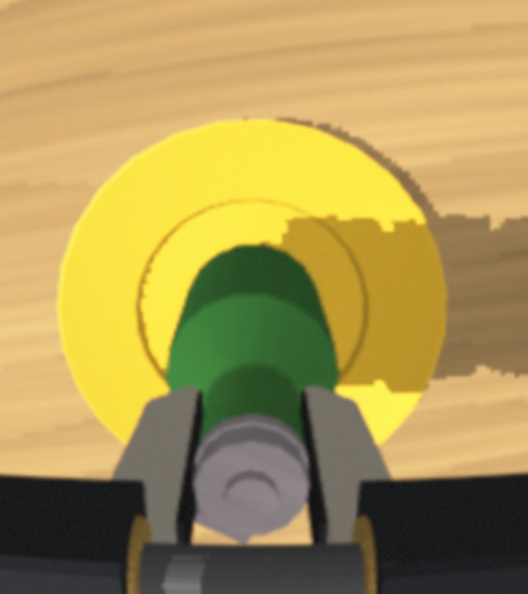

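Far rim at the 0° prediction, and the 5 N push says the base is seated. I take off the push and open the claw slowly.

Call:
carry_out:
  commands:
    - [[0, 0, -0.1, 0], [0, 0, -0.05, 0], [0, 0, 0, 0]]
  grip_force: 3

```text
t: 18.32
tool_pos: [0.4319, 0.3226, 0.1149]
orientation: [-3.133, 0.222, -0.0]
force: [1.5, 0.3, 0.9]
opening: 0.0262
```

Call:
carry_out:
  commands:
    - [[0, 0, 0, 0], [0, 0, 0, 0], [0, 0, 0, 0], [0, 0, 0, 0], [0, 0, 0, 0]]
  claw: 4.6

```text
t: 18.73
tool_pos: [0.4318, 0.3225, 0.1148]
orientation: [3.134, -0.222, -0.0]
force: [0.6, 0.2, 0.5]
opening: 0.0461
```

```bash
python3 chk.py w17; python3 -c "
from pf import *
pf('w17')"
```

```text
pos [0.4318 0.3225 0.1148] yaw -8.09 tool shift cm [0.   0.   0.18] F [0.58 0.17 0.55] t 18.73 op 0.0461
-3 [252. 259.] [253. 492.]
0 [252. 245.] [253. 496.]
3 [252. 231.] [253. 500.]
5 [252. 222.] [253. 502.]
7 [252. 213.] [253. 504.]
9 [252. 204.] [253. 506.]
w17 [0.4316 0.3227] 0.0010901744620386983
```

View pics/w17c.png

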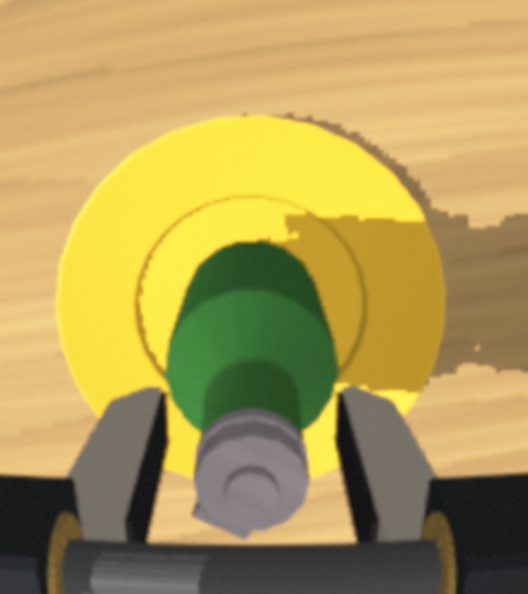

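Call:
carry_out:
  commands:
    - [[0, 0, -1, 0], [0, 0, -2, 0], [0, 0, -2.5, 0], [0, 0, -3, 0], [0, 0, -3, 0], [0, 0, -3, 0], [0, 0, -3, 0], [0, 0, -2, 0], [0, 0, 0, 0], [0, 0, 0, 0]]

```text
t: 19.62
tool_pos: [0.4326, 0.323, 0.3122]
orientation: [-3.131, 0.221, -0.005]
force: [0.4, -0.1, 0.6]
opening: 0.0458
```

```bash
python3 - <<'E'
from plant import robot
from h import *
s=robot.read_state(); to(s,[.38,-.04,.30])
shot(robot,"wrist","w18"); shot(robot,"scene","s18")
t=cv2.imread("pics/s18.png");cv2.imwrite("pics/s18c.png",cv2.resize(t[130:275,230:405],None,fx=4,fy=4,interpolation=cv2.INTER_CUBIC))
E
```

```text
pos [0.4326 0.323  0.3122] yaw -8.09 tool shift cm [-0.1  36.68  1.13] F [ 0.43 -0.12  0.58] t 19.62 op 0.0458
```

View pics/w18.png

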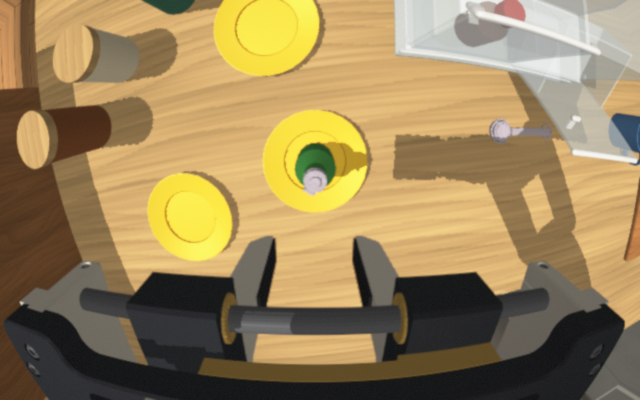

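View pics/s18c.png

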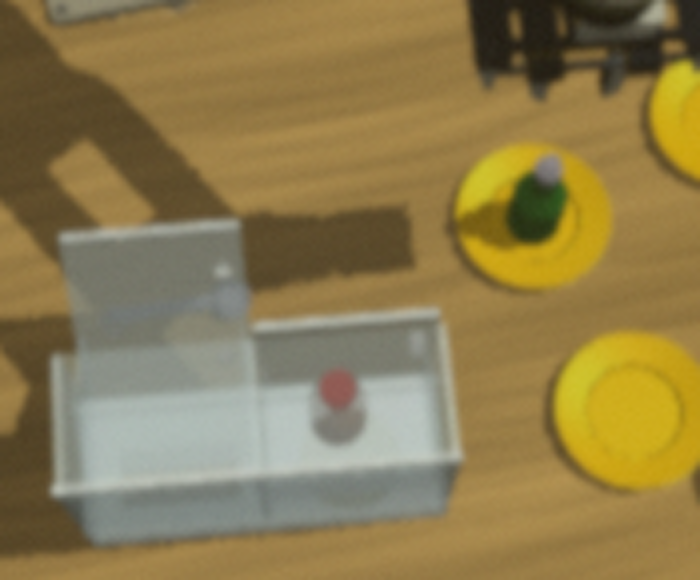

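The cruet stands upright on the plate: wrist (315,160), scene crop (540,200). I go back with closed fingers to a point in front of the open lip.

```bash
python3 - <<'E'
from plant import robot
from h import *
s=robot.read_state(); to(s,[.4104,-.0439,.30])
E
```

```text
pos [0.4315 0.3223 0.309 ] yaw -8.09 tool shift cm [ 3.07 36.55  0.93] F [ 0.46 -1.21 -0.41] t 19.72 op 0.0461
```

Call:
carry_out:
  commands:
    - [[0.17, 1, 0, 0], [0.17, 1.6, 0, 0], [0.17, 2.1, 0, 0], [0.17, 2.1, 0, 0], [0.17, 2.1, 0, 0], [0.17, 2.1, 0, 0], [0.17, 2.1, 0, 0], [0.17, 2.1, 0, 0], [0.17, 2.1, 0, 0], [0.17, 2.1, 0, 0], [0.17, 2.1, 0, 0], [0.17, 2.1, 0, 0], [0.17, 2.1, 0, 0], [0.17, 2.1, 0, 0], [0.17, 2.1, 0, 0], [0.17, 2.1, 0, 0], [0.17, 2.1, 0, 0], [0.18, 2.1, 0, 0], [0, 1.4, 0, 0], [0, 0.9, 0, 0]]
  claw: 0
  grip_force: 20

```text
t: 21.38
tool_pos: [0.4069, -0.0646, 0.3084]
orientation: [-3.134, 0.224, 0.004]
force: [0.2, 0.4, 0.2]
opening: 0.0009
```

Call:
carry_out:
  commands:
    - [[0, 0, 0, 0], [0, 0, 0, 0], [0, 0, 0, 0]]

```text
t: 21.63
tool_pos: [0.4079, -0.0624, 0.3095]
orientation: [-3.133, 0.221, 0.001]
force: [0.1, 0.3, 0.4]
opening: 0.0003
```

```bash
python3 - <<'E'
from plant import robot
from h import *
s=robot.read_state(); to(s,[.4104,-.0439,.197])
shot(robot,"wrist","w19")
E
```

```text
pos [ 0.4079 -0.0624  0.3095] yaw -8.08 tool shift cm [-0.01 -1.86 11.25] F [0.1  0.28 0.37] t 21.63 op 0.0003
```

View pics/w19.png

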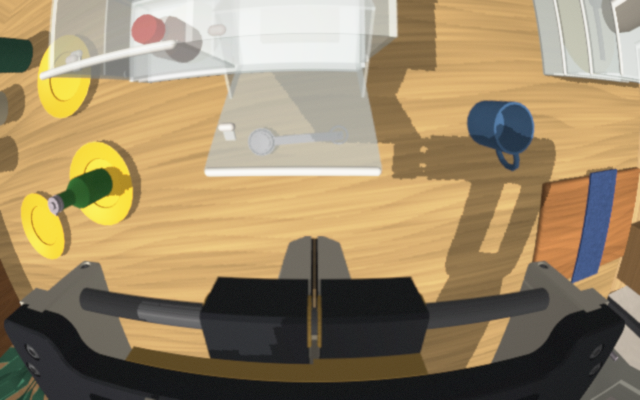

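Call:
carry_out:
  commands:
    - [[-0.2, -0.9, 0, 0], [0, -0.9, 1, 0], [0, 0, 2, 0], [0, 0, 2, 0], [0, 0, 2, 0], [0, 0, 2, 0], [0, 0, 1.5, 0], [0, 0, 0.7, 0], [0, 0, 0, 0], [0, 0, 0, 0]]

```text
t: 22.52
tool_pos: [0.4086, -0.0441, 0.1979]
orientation: [-3.134, 0.22, 0.001]
force: [-0.4, -0.4, 1.0]
opening: 0.0004
```

```bash
python3 - <<'E'
from plant import robot
from h import *
s=robot.read_state(); to(s,[.6148-.182*.99-.0114,.0083+.182*.141-.0797,.197])
shot(robot,"wrist","w20")
E
```

```text
pos [ 0.4086 -0.0441  0.1979] yaw -8.04 tool shift cm [ 1.47 -0.05  0.09] F [-0.37 -0.44  1.03] t 22.52 op 0.0004
```

View pics/w20.png

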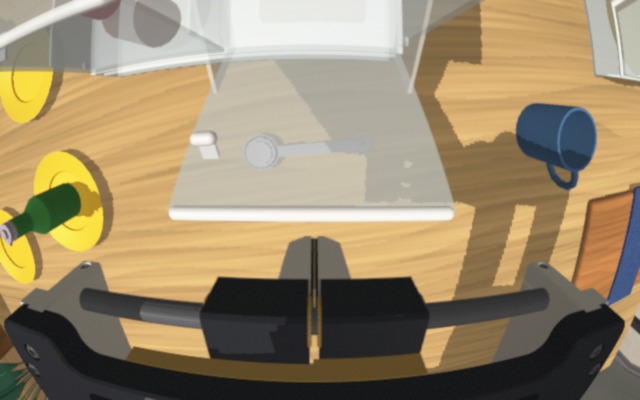

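Call:
carry_out:
  commands:
    - [[0.75, 0, 0, 0], [0.7, 0, 0, 0], [0.6, 0, -0.4, 0], [0.6, 0, -0.4, 0], [0.6, 0, -0.4, 0], [0.6, 0, -0.4, 0], [0.55, 0, -0.27, 0], [0.55, 0, -0.26, 0], [0.5, 0, -0.26, 0], [0.6, 0, -0.2, 0], [0.6, 0, -0.2, 0], [0.5, 0, -0.2, 0], [0.6, 0, -0.15, 0], [0.6, 0, -0.15, 0], [0.55, 0, -0.15, 0], [0.6, 0, -0.1, 0], [0.6, 0, -0.1, 0], [0.55, 0, -0.1, 0], [0, 0, 0, 0]]

```text
t: 24.15
tool_pos: [0.5151, -0.06, 0.2353]
orientation: [3.134, -0.222, 0.001]
force: [-0.2, -0.7, -0.6]
opening: 0.0005
```

```bash
python3 - <<'E'
from plant import robot
from h import *
s=robot.read_state(); to(s,[.6148-.072*.99-.0114,.0083+.072*.141-.0797,.236])
shot(robot,"wrist","w21")
E
```

```text
pos [ 0.5151 -0.06    0.2353] yaw -8.09 tool shift cm [ 1.7  -0.12 -0.07] F [-0.24 -0.75 -0.64] t 24.15 op 0.0005
```

View pics/w21.png

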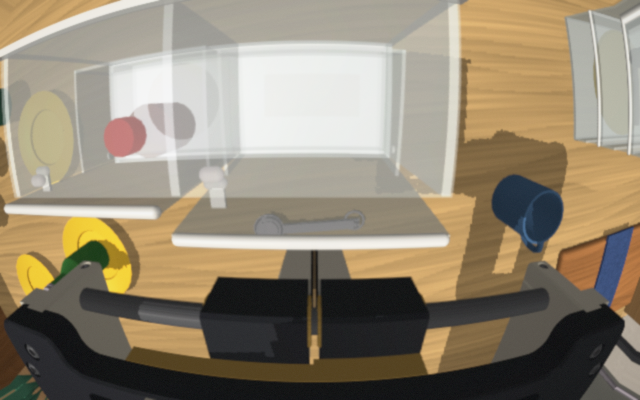

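Call:
carry_out:
  commands:
    - [[0.4, 0, 0, 0], [0.4, 0, 0, 0], [0.4, 0, 0, 0], [0.3, 0, 0, 0], [0.2, 0, 0, 0], [0.1, 0, 0, 0], [0, 0, 0, 0]]

```text
t: 24.78
tool_pos: [0.5319, -0.0624, 0.2351]
orientation: [-3.134, 0.222, 0.001]
force: [-0.9, 0.1, 1.0]
opening: 0.0003
```

```bash
python3 - <<'E'
from plant import robot
from h import *
s=robot.read_state(); to(s,[.6148-.072*.99-.0114,.0083+.072*.141-.0797,.236])
shot(robot,"wrist","w22")
E
```

```text
pos [ 0.5319 -0.0624  0.2351] yaw -8.09 tool shift cm [ 0.01 -0.12 -0.09] F [-0.88  0.12  1.  ] t 24.78 op 0.0003
```

View pics/w22.png

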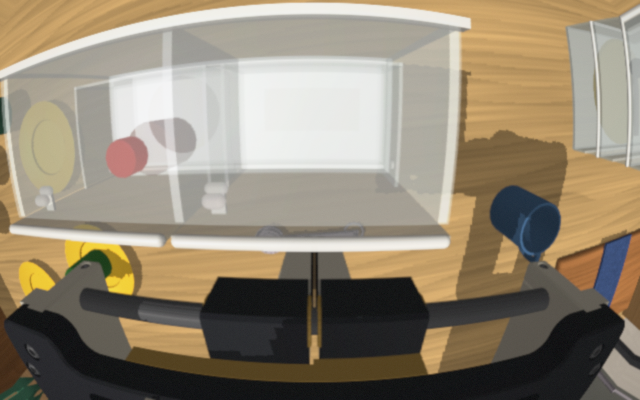

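Call:
carry_out:
  commands:
    - [[0.1, 0, 0, 0], [0.1, 0, 0, 0], [0.1, 0, 0, 0], [0.1, 0, 0, 0], [0, 0, 0, 0]]

```text
t: 25.25
tool_pos: [0.5325, -0.0625, 0.235]
orientation: [-3.133, 0.222, 0.013]
force: [-22.1, 3.2, 11.1]
opening: 0.0004
```

Only 0.6 mm of travel for 22 N: the panel is hard against its stop, and the click was already passed. I back off and check.

Call:
carry_out:
  commands:
    - [[-0.3, 0, 0, 0], [-0.6, 0, 0, 0], [-1.5, 0, 0, 0], [-2, 0, -1, 0], [-2, 0, -2, 0], [-2, 0, -2.5, 0], [-2, 0, -2.5, 0], [0, 0, -2, 0], [0, 0, 0, 0], [0, 0, 0, 0]]

```text
t: 26.08
tool_pos: [0.4336, -0.0485, 0.3367]
orientation: [3.133, -0.222, 0.007]
force: [0.4, -0.3, -0.5]
opening: 0.0005
```

```bash
python3 - <<'E'
from plant import robot
from h import *
s=robot.read_state(); to(s,[.46,-.055,.36])
for n,t in(("wrist","w23"),("scene","s23"),("top","t23")): shot(robot,n,t)
t=cv2.imread("pics/w23.png");cv2.imwrite("pics/w23c.png",cv2.resize(t[0:150,60:420],None,fx=2.2,fy=2.2,interpolation=cv2.INTER_CUBIC))
t=cv2.imread("pics/s23.png");cv2.imwrite("pics/s23c.png",cv2.resize(t[140:275,230:405],None,fx=4,fy=4,interpolation=cv2.INTER_CUBIC))
E
```

```text
pos [ 0.4336 -0.0485  0.3367] yaw -8.1 tool shift cm [ 2.72  0.27 -2.31] F [ 0.37 -0.29 -0.47] t 26.08 op 0.0005
```

View pics/w23.png

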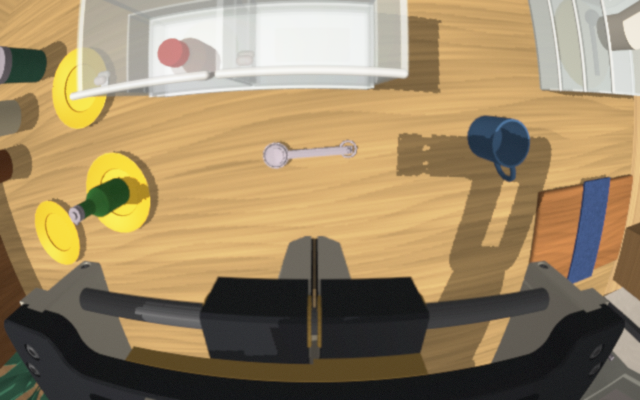

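View pics/w23c.png

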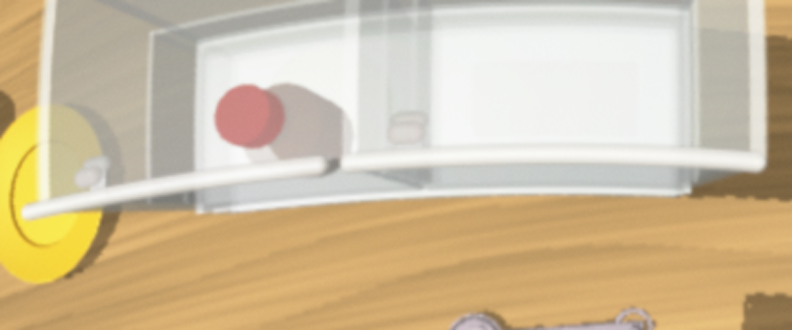

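View pics/s23c.png

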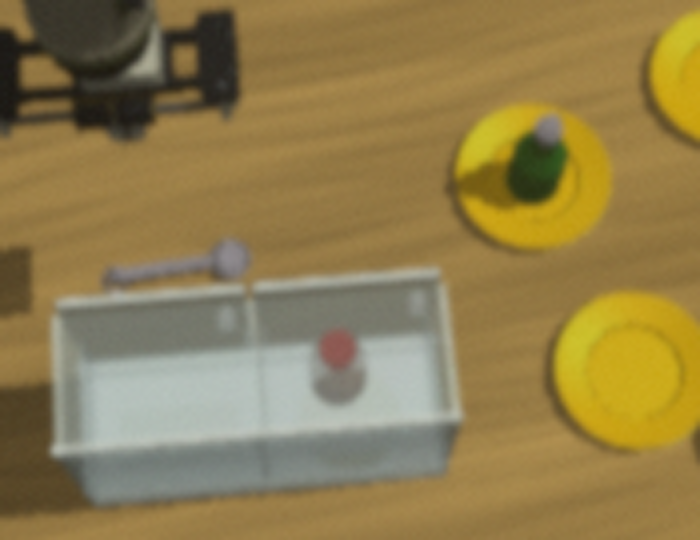

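```bash
python3 - <<'E'
from h import *
a=np.load("pics/scene0.npy").astype(int);b=np.load("pics/s23.npy").astype(int)
d=np.abs(a-b).max(2)
def show(n,x0,y0,x1,y1): print(n,d[y0:y1,x0:x1].max(),(d[y0:y1,x0:x1]>30).sum())
show("right lip",243,208,292,222);show("left lip",293,204,345,216);show("spoons",252,196,292,212);show("soy",305,216,325,245);show("mug",176,200,208,234);show("plate",340,163,385,206)
# lip rear edge in w23 vs shut model
W=L("w23");ex=np.array([.99,-.141]);ey=np.array([.141,.99]);C=np.array([.6148,.0083])
for th in(0,.03,.06,.1):
    x=-.0575-.182*np.sin(th)-.003*np.cos(th);z=.062+.182*np.cos(th)
    print(th,[((proj(W,[*(C+x*ex+y*ey),z],1)-[60,0])*2.2).round(1) for y in(-.15,-.0805,-.01,.01,.15)])
cv2.imwrite("pics/d.png",np.clip(d[130:275,150:405]*3,0,255).astype(np.uint8).repeat(3,0).repeat(3,1))
E
```

```text
right lip 8 0
left lip 7 0
spoons 7 0
soy 8 0
mug 67 361
plate 161 416
0 [array([748.9, 163.6]), array([555.8, 156.6]), array([360.4, 164.5]), array([309.2, 169.1]), array([ 31.5, 213.6])]
0.03 [array([748.6, 178.3]), array([555.8, 171.7]), array([360.7, 179.2]), array([309.5, 183.5]), array([ 32.2, 225.7])]
0.06 [array([748.3, 193. ]), array([555.8, 186.9]), array([361.1, 193.9]), array([310., 198.]), array([ 33.2, 237.7])]
0.1 [array([747.5, 212.7]), array([555.9, 207. ]), array([361.9, 213.5]), array([311.1, 217.2]), array([ 35.1, 253.7])]
```

View pics/d.png

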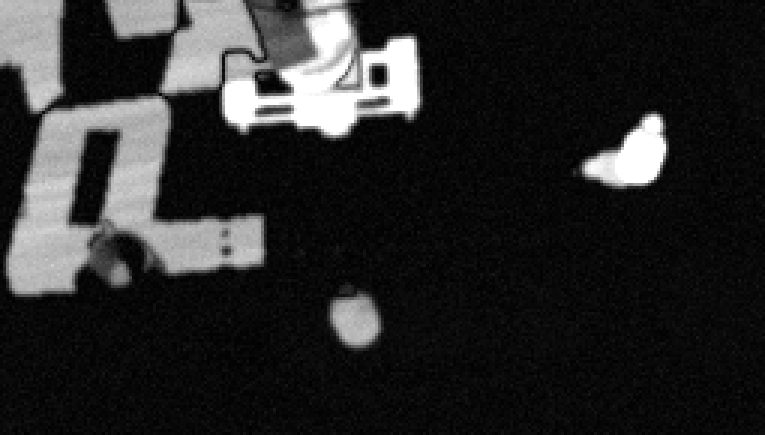

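The difference picture shows both lips, the soy bottle and the spoons unchanged from the start. At the mug there is only the arm's shadow, and in the wrist view the right lip matches tilt 0. I hand it in.

```bash
python3 -c "
from plant import robot
print(robot.close_job())"
```

```text
the job is handed in; nothing more can be done
None
```

The cruet is standing upright on the middle of the nearest yellow plate, the right bin is shut again, and I handed the job in at about 26 s of the 72 s. No verdict was reported.

**What I did:**
- I hooked the right bin's lip and pulled it open until it pressed on its stop at 13 N.
- I gripped the cruet's neck and lifted it out along the panel. The tool can only point down, so the cruet was leaning 38° in the grip. I let it swing most of the way upright over the plate, then stood it up on its base edge and released it.
- I pushed the bin shut with the closed fingers. The last push reached 22 N with only 0.6 mm of travel.

**Last checks:**
- **Cruet and plate:** the cruet was about 0° from upright, and the gripper was within about 1 mm of the plate centre at release. The plate had not moved by more than about 1 mm.
- **Bins:** both lips look the same in the scene camera as at the start, and the right lip's place in the wrist view fits zero tilt. I could not read the catch directly, so the click is inferred from these.
- **Soy bottle and spoons:** unchanged in the scene camera.
- **Mug:** its pixels changed, but only with the shape of the arm's shadow falling across it. The arm never went near it.

**What disagreed:** heights triangulated from the scene and wrist cameras together came out up to 4 cm off for the open lip and cruet neck, because the two views are nearly parallel. I used two wrist-camera positions and the given sizes instead, and those agreed to about 1–1.5 cm.

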